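# Snap the bearing's retaining ring onto a turntable spindle

### The job

The sculptor's turntable has a new bearing, and its retaining ring still lies loose on the spindle's shoulder. Take the blue-handled ring pliers from the wooden block, spread the ring with them no wider than it needs, slide it down over the spindle until it lies flat on the bearing, without forcing it, and let it snap into the groove so that it sits home all the way round. Then stand the pliers back in their slot in the block, and leave the wheel head, the torso and the grease jar where they are.

Things in the scene. Friction and masses are not known exactly. Their poses are not given: they have to be found in the camera images.
- turntable: Fixed dark-green cast base of a sculptor's turntable, 180 mm across, tapering to 96 mm, with an upright steel spindle on its axis and the bearing around it; the round wheel head is off. Origin on the axis at bench level, z up.
- seat (a point): Point on the spindle axis in the plane of the bearing's face, where the ring must lie; 98 mm above the bench. Going up from it the spindle has: the groove, 36.8 mm diameter and 5.5 mm tall; a land, 40 mm diameter and 6 mm tall; a flat shoulder 11.5 mm above this point; above it a 30 mm nose with a flat top 34 mm above this point.
- bearing: Fixed ball bearing around the spindle, 80 mm across, 18 mm tall, face up; its origin is 18 mm below its face. The face is flush with the groove's lower wall, so a ring that lies flat on it is level with the groove. More than 20 N from the ring marks it. A ring let go off-centre stays so: while it bears lightly, draw its back into the groove, towards its gap, until it stops, then let it close.
- ring: Loose dark spring-steel retaining ring, 4 mm thick, 36.4 mm bore, 48 mm outside. Origin: centre of its underside; +x: middle of its gap. Two lugs lie 27 to 37 mm out along +x; the gap between their ends is 24 mm at 32 mm out and their end faces overhang by 0.3 rad. It starts flat on the shoulder, 11.5 mm above seat, its lugs overhanging freely (a push on them tips it).
- ring_a (a joint): Opening of one half of the ring in rad: 0 free, about 0.01 in the groove, both halves open alike about their back, 52 mm from the lugs; sprung, 8 N at each lug at 0.19. 0.17 to 0.21 passes the land when the ring's origin is 2.5 to 4 mm off the axis, away from the gap (back clear of the spindle); over 0.26 bends it for good.
- pliers: Pliers, tips down: 155 mm tall, 0.16 kg; blue handles 18 mm wide, best gripped 118 mm above the origin, outer faces 60 mm apart there, splaying to 70. Steel joint 36 x 30 mm, underside 56 mm above the origin. Origin: midway between the tips, level with their lower ends when spread. Tips part along y; each is 9 mm wide along x. Tips take the lugs best with origin 4 mm above the ring's underside.
- pliers_a (a joint): Squeeze of each handle, rad: 0 at rest with tips together (13 mm overall, ends 3.4 mm below the origin), 6 N on the handles; pivot 65 mm above the origin. Blades 3.2 mm long under a shoulder, undercut to hold the lugs, pass freely in the gap at 0.03 (fingers about 64 mm apart, ends 3.2 mm below origin), meet the lugs near 0.12 and spread the ring enough near 0.28 (fingers about 32 mm, 20 to 25 N).
- block: Fixed light wooden tool block, 90 x 130 mm, 80 mm tall, with four tool stubs at its corners 22 mm above its top. Origin: centre of its underside; the pliers stand in its middle with their y along its y.
- slot (a point): Centre of the slot's mouth in the block's top, 80 mm above the bench; slot 15 mm along x, 28 mm along y, 66 mm deep, edges bevelled 3 mm. Standing in it the pliers hang by their joint, origin 56 mm below this point.
- wheel_head: Bystander: the turntable's round wheel head lying upside down, 200 mm disc with a 92 mm hub, 34 mm tall. Origin: centre of its underside.
- torso: Bystander: white figurine of a torso on a 64 mm wooden foot, 150 mm tall. Origin: centre of its underside.
- grease: Bystander: green grease jar with a yellow lid, 64 mm across, 55 mm tall. Origin: centre of its underside.
Mind the look-alikes: they are no part of the job. Of the things that look like the pliers, the larger one is meant. There is more than one size of the turntable; the job needs the smaller.

How it is judged:
By the outcome, as a careful person would: the job done as asked, in the order asked, and still so for the second after the job is handed in, with the robot touching nothing.
It also fails if it takes over 70 s, if anything falls off the work surface, if the arm or the gripper's body presses on something with over 40 N, if the wrist force passes 120 N, or if a joint passes its speed limit or range.

### The arm

A 6-joint arm with a two-finger parallel gripper is mounted at the origin on the work surface. World frame = base frame: x ahead of the robot, y to its left, z up, the work surface at z = 0. Lengths are in m, angles in rad, forces in N, time in s.
With the tool pointing down it reaches from about 0.375 to 0.9 m from the base axis. Payload 3.1 kg.
Tool frame: the origin (TCP) lies between the finger pads; the fingertips stand 8 mm ahead of it and the grasp point (between the pads) lies 11 mm behind it; z points along the fingers, y is the line along which they close (so a half turn about z gives the same grasp; the last joint's range is limited). The gripper opens to 87 mm and grips with 3 to 60 N. Pads are 19 mm wide; open, the fingers measure 117 mm over their backs; the gripper's body (75 mm by 190 mm) begins 51 mm behind the grasp point.
Start: joints at [-0.178, 0.527, 1.433, -0, 1.181, -0.178], TCP at [0.625, 0, 0.231] pointing down, gripper open.
Joint ranges: [-3.08, 3.08], [-0.75, 2.2], [0.22, 2.44], [-1.43, 4.57], [0, 2.65], [-2.85, 2.85]. Speed limits (rad/s): [2.79, 2.79, 3.14, 3.14, 3.14, 3.14].

### API

Orientations are given as a unit quaternion [x, y, z, w].
In Python, from rig import robot, vision, job gives the robot as it stands.
- The arm moves only by the shell command python3 -m handwheel 'ROWS' [OPENING] [FORCE]. ROWS is JSON, a list of rows, each a list of 4 numbers: the shift along the tool's x, y, z as a fraction of full scale, then the turn about the tool's z as a fraction of full scale. A call has 1 to 20 rows; each row is the pose to reach, as a shift and turn from the pose commanded when the call began, along the tool's axes at that moment, turning the shorter way round; what a row does not reach only later rows make up. Full scale, the value 1, is 300 mm for a shift and 2 pi rad for a turn. A row lasts 1/12 s, in which the tool goes at most 41.7 mm and 7.16 degrees, less where a joint would pass 70% of its speed; a pose out of reach is approached as far as the arm can. A call with a number of a shift or a turn outside -1 to 1 is refused whole. A call with a gripper value outside its range is refused whole. OPENING is the opening in per cent of the stroke, from 0 (shut) to 100 (fully open), set as the call begins (- or left out, the last holds). The fingers move at their own pace and stop on an object; FORCE is the grip in N (left out, the last holds). Time passes only in rows, so rows that repeat a pose let the fingers close. It gives the time, the measured TCP pose, the force, the opening and the grip force at its end, in the units of the state.
- robot.get_obs(): the state, without advancing time (a new reading comes with each control period).
- vision.camera(name): name is "scene" or "side" or "wrist"; returns a dict with "frame" (480x640x3 uint8, red, green, blue), "K" (3x3 intrinsics, pixels), "k1" (the pictures are not rectified: a ray, as slopes to the right and down, at radius r is drawn at 1 + k1 r^2 times it, then the intrinsics apply), "cam_to_world" (4x4, takes a point from camera to world coordinates); the wrist camera has in their place "hand_eye" (4x4, takes a point from camera to tool coordinates, whose origin is the TCP and whose axes are the flange's). Camera axes: x right, y down, z forward; pixel columns grow to the right and rows downward; lengths in m; the calibration is good to about 2 mm. A picture is of the moment at which its call begins: read the wrist's pose just before it. There is no depth.
- job.hand_in(): hands the job in; it is judged then, once.
Trained networks look in the newest picture that a camera, given by its name, has taken for a name from the list of things; names that differ only in an ending like _2 or _b are one class to them, and where a whole thing is asked for, a point or a joint stands for the part that bears it (a point fixed in the world has none). Each returns a list of dicts, best first, with "conf" (0 to 1); they miss things now and then, are a little off and sometimes report something else, mostly with a low value. They report only what shows in the picture. A call takes as long as a camera call. They do not tell look-alikes from the thing itself.
- vision.look_for(camera, label): "point" ([row, column] in pixels, amid what is visible of it).
- vision.outline_of(camera, label): "mask" (480x640 bool, what is visible of it) and "point" ([row, column] in pixels, amid what is visible of it).
The state is a dict: "time": time; "q": joint angles; "joint_velocities": joint speeds; "joint_torque": joint torques, N m; "position": TCP position; "tool_rot": TCP orientation; "ft_force": force on the tool from outside, world axes, zero at the start; "moment": the same for the moment, N m; "grip_width": finger opening in m; "grip_force": force on a finger pad.
Only numpy, scipy, OpenCV 4.12 (cv2) and the standard library are available. Lean on these libraries where they do the work, as an engineer would, in place of code of your own. Each camera call takes 0.05 s, during which the arm holds its last target. There are 200 camera calls.

## Working session

There is one attempt and no reset: what is moved stays moved. The work goes in short steps, Python scripts to look and compute and a shell command to move; the robot and the scene stay as the last step left them, time stands still between calls to the robot, and variables do not carry over. Pictures are saved under pics/ and viewed, at most 10 in all, crops included, and the job is handed in when it is done.

```bash
ls; mkdir -p pics
python3 - <<'E'
from rig import robot, vision, job
import cv2, numpy as np
o=robot.get_obs(); print(o)
for c in ("scene","side"):
    d=vision.camera(c); cv2.imwrite(f"pics/{c}0.png",d["frame"][:,:,::-1]); print(c,d["K"],d["k1"],d["cam_to_world"])
    for l in ("turntable","bearing","ring","pliers","block","wheel_head","torso","grease"):
        print(l,[(np.round(x["point"]),round(x["conf"],2)) for x in vision.look_for(c,l)])
E
```

```text
pics
{'time': 0.0, 'q': array([-1.78470940e-01,  5.28478753e-01,  1.43393409e+00,  1.76426305e-05,
        1.18135261e+00, -1.78458918e-01]), 'joint_velocities': array([-0.00063054,  0.00034443, -0.00174025,  0.00085132,  0.00097952,
       -0.0006473 ]), 'joint_torque': array([-5.45745443e-04, -4.40045428e+01, -1.76593530e+01,  6.32597599e-02,
        5.83207863e-02, -1.53719384e-04]), 'position': array([6.24279085e-01, 1.82605311e-04, 2.29553756e-01]), 'tool_rot': array([ 7.07112989e-01,  7.07099739e-01, -6.12928808e-04, -8.97021987e-04]), 'ft_force': array([-0.34038198,  0.07670042, -0.44954718]), 'moment': array([-0.0177862 , -0.04634157,  0.0394613 ]), 'grip_force': 0.0, 'grip_width': 0.08742618965506505}
scene [[590.8267009    0.         320.74633262]
 [  0.         590.8267009  235.56967785]
 [  0.           0.           1.        ]] -0.029856664714011338 [[-0.19549516  0.64543764 -0.73837111  1.34576302]
 [ 0.98061316  0.1389354  -0.13818389  0.16293015]
 [ 0.0133968  -0.75107071 -0.66008584  0.85070478]
 [ 0.          0.          0.          1.        ]]
turntable [(array([2
[... 700 characters left out ...]
] -0.09570557989068453 [[ 0.95730027 -0.16963266  0.23409604  0.24020018]
 [-0.28871196 -0.6026662   0.74393471 -0.80341586]
 [ 0.01488614 -0.77975523 -0.62590749  0.77500251]
 [ 0.          0.          0.          1.        ]]
turntable [(array([214., 303.]), 0.95), (array([220., 207.]), 0.95)]
bearing [(array([192., 210.]), 0.74), (array([195., 303.]), 0.7)]
ring [(array([184., 318.]), 0.59)]
pliers [(array([287., 332.]), 0.96), (array([271., 333.]), 0.79), (array([322., 397.]), 0.71), (array([318., 404.]), 0.61)]
block [(array([393., 408.]), 0.18)]
wheel_head [(array([263., 396.]), 0.77)]
torso [(array([163., 294.]), 0.58)]
grease [(array([392., 411.]), 0.86), (array([212., 306.]), 0.62)]
```

View pics/scene0.png

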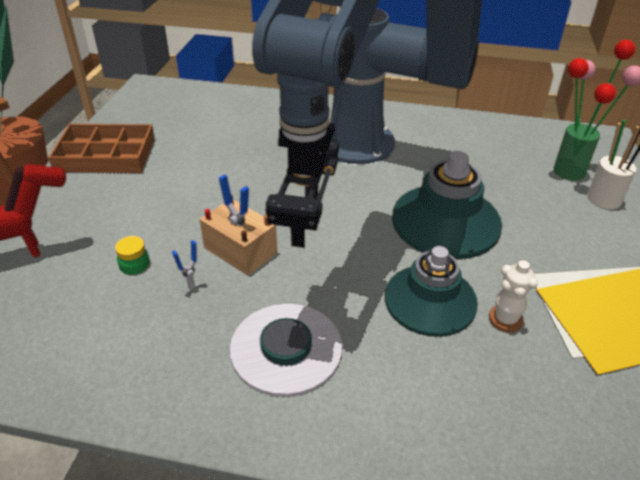

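View pics/side0.png

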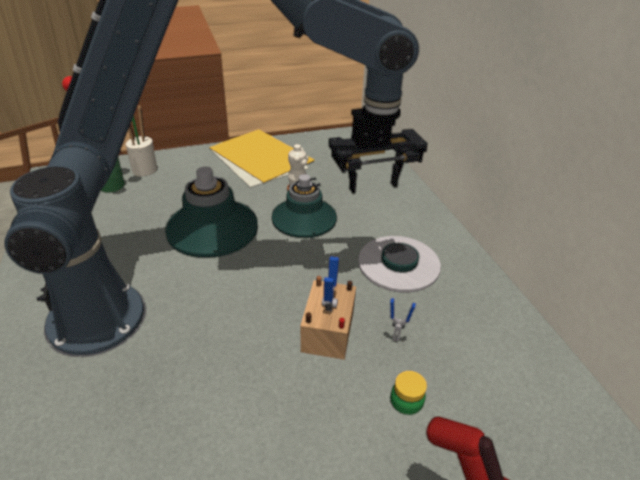

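The scene picture shows the arm's gripper at (215,290). The pliers candidates, as (row, col), are the pair in the wooden block (205,237) and the small pair standing free (267,187). The one in the block is larger and stands in the slot, so it is the one meant. The turntable candidates are (215,450), larger, and (295,432), smaller with the ring on it; the smaller is meant. I'll confirm both in one enlarged crop and compute positions.

```bash
cat > h.py <<'E'
from rig import robot, vision, job
import cv2, numpy as np
from scipy.spatial.transform import Rotation as R
def tool(o=None):
    o=o or robot.get_obs(); T=np.eye(4); T[:3,:3]=R.from_quat(o["tool_rot"]).as_matrix(); T[:3,3]=o["position"]; return T
def cam(n):
    T=tool(); d=vision.camera(n)
    d["T"]=T@d["hand_eye"] if n=="wrist" else np.array(d["cam_to_world"]); return d
def ray(d,p): # p=(row,col)
    u=cv2.undistortPoints(np.array([[[p[1],p[0]]]],float),np.array(d["K"]),np.array([d["k1"],0,0,0]))[0,0]
    v=d["T"][:3,:3]@np.array([u[0],u[1],1]); return d["T"][:3,3],v/np.linalg.norm(v)
def onz(d,p,z):
    c,v=ray(d,p); return c+v*(z-c[2])/v[2]
def proj(d,X):
    X=np.atleast_2d(X); Y=(X-d["T"][:3,3])@d["T"][:3,:3]; s=Y[:,:2]/Y[:,2:]; s=s*(1+d["k1"]*(s**2).sum(1,keepdims=True))
    K=np.array(d["K"]); return np.c_[s[:,1]*K[1,1]+K[1,2],s[:,0]*K[0,0]+K[0,2]]
def tri(rs):
    A=sum(np.eye(3)-np.outer(v,v) for c,v in rs); b=sum((np.eye(3)-np.outer(v,v))@c for c,v in rs); return np.linalg.solve(A,b)
E
python3 - <<'E'
from h import *
S=cam("scene"); D=cam("side")
a=S["frame"][165:285,185:285]; b=S["frame"][235:335,380:480]
b=cv2.resize(b,(480,480),interpolation=3)
a=cv2.resize(a,None,fx=4,fy=4,interpolation=3)[:480,:320]
c=cv2.resize(D["frame"][250:360,295:360],None,fx=4,fy=4,interpolation=3)
im=np.zeros((480,800,3),np.uint8); im[:,:320]=a; im[:,320:]=b
cv2.imwrite("pics/crop1.png",im[:,:,::-1])
e=vision.outline_of
for n,d in(("scene",S),("side",D)):
    for l in ("block","bearing","ring"):
        for m in e(n,l):
            ys,xs=np.where(m["mask"]); print(n,l,round(m["conf"],2),len(ys),np.round(m["point"]), onz(d,m["point"],.098).round(3), onz(d,m["point"],.08).round(3))
print("nose", onz(S,(252,439),.132), onz(D,(184,303),.132))
print("blocktop corners S",[onz(S,p,.08).round(3) for p in ((205,237),(222,202),(200,235),(220,276),(242,238+6))])
E
```

```text
scene block 0.39 650 [200. 229.] [ 0.434 -0.202  0.098] [ 0.412 -0.211  0.08 ]
scene bearing 0.92 1206 [184. 450.] [0.281 0.246 0.098] [0.256 0.248 0.08 ]
scene bearing 0.65 818 [272. 438.] [0.557 0.233 0.098] [0.538 0.235 0.08 ]
scene ring 0.54 149 [267. 429.] [0.547 0.217 0.098] [0.527 0.218 0.08 ]
scene ring 0.47 96 [265. 448.] [0.534 0.251 0.098] [0.514 0.253 0.08 ]
side block 0.68 3355 [321. 326.] [ 0.45  -0.225  0.098] [ 0.456 -0.21   0.08 ]
side bearing 0.76 877 [192. 207.] [0.289 0.28  0.098] [0.291 0.309 0.08 ]
side bearing 0.57 358 [192. 301.] [0.523 0.216 0.098] [0.531 0.243 0.08 ]
nose [0.54095631 0.22882749 0.132     ] [0.52493147 0.19870846 0.132     ]
blocktop corners S [array([ 0.425, -0.189,  0.08 ]), array([ 0.493, -0.241,  0.08 ]), array([ 0.41 , -0.198,  0.08 ]), array([ 0.456, -0.097,  0.08 ]), array([ 0.534, -0.141,  0.08 ])]
```

View pics/crop1.png

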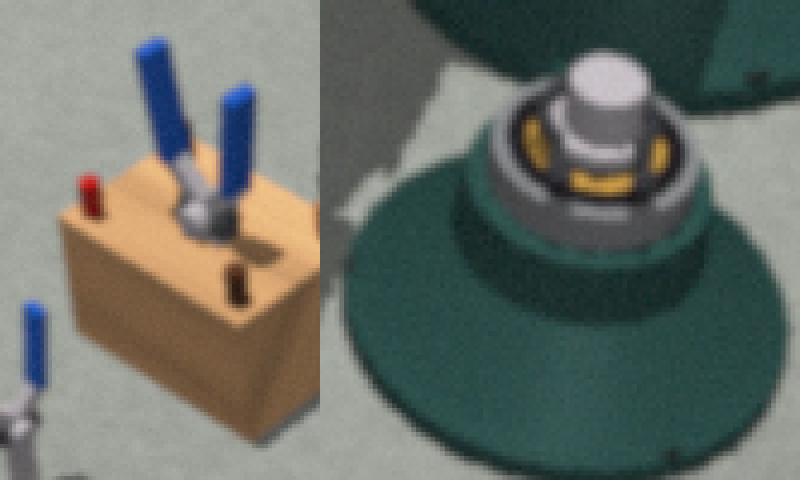

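The crop confirms it: large blue pliers standing in the block, and the smaller turntable with its spindle nose at about scene (251,440). Next, the hand-eye transform, then close looks.

```bash
python3 - <<'E'
from h import *
d=cam("wrist"); print(d["hand_eye"],d["K"],d["k1"])
E
python3 -m handwheel '[[0.25,-0.1,-0.1,0],[0.5,-0.2,-0.2,0],[0.75,-0.28,-0.3,0],[0.75,-0.28,-0.3,0],[0.75,-0.28,-0.3,0],[0.75,-0.28,-0.3,0],[0.75,-0.28,-0.3,0],[0.75,-0.28,-0.3,0],[0.75,-0.28,-0.3,0]]'
python3 - <<'E'
from h import *
d=cam("wrist"); cv2.imwrite("pics/w1.png",d["frame"][:,:,::-1])
for l in ("bearing","ring","turntable"):
    for m in vision.outline_of("wrist",l):
        z=dict(bearing=.098,ring=.1115,turntable=.1)[l]
        (x,y),r=cv2.minEnclosingCircle(np.argwhere(m["mask"])[:,::-1].astype(np.float32))
        print(l,round(m["conf"],2),m["mask"].sum(),np.round(m["point"]),(y,x,r),onz(d,(y,x),z).round(4))
E
```

```text
[[-4.20323575e-04 -9.68581265e-01 -2.48696918e-01  6.81023796e-02]
 [ 9.99999531e-01 -6.24034624e-04  7.40278043e-04  7.19866439e-06]
 [-8.72214931e-04 -2.48696490e-01  9.68581073e-01 -1.54586132e-01]
 [ 0.00000000e+00  0.00000000e+00  0.00000000e+00  1.00000000e+00]] [[401.19973763   0.         326.68670984]
 [  0.         401.19973763 237.81638343]
 [  0.           0.           1.        ]] -0.06790792752652666
time: 2.1
position: [0.5409, 0.2249, 0.3204]
tool_rot: [0.707, 0.708, -0.0, 0.0]
ft_force: [0.7, -0.5, -0.7]
grip_width: 0.087
grip_force: 0.0
bearing 0.96 7797 [177.  65.] (181.85659790039062, 50.12619400024414, 66.60367584228516) [0.2731 0.2519 0.098 ]
bearing 0.75 3228 [182. 313.] (201.56407165527344, 321.9695739746094, 42.33689498901367) [0.5368 0.2315 0.098 ]
ring 0.81 599 [187. 330.] (192.5, 330.0, 34.340309143066406) [0.5443 0.242  0.1115]
ring 0.58 1184 [220. 336.] (203.77561950683594, 332.4749450683594, 36.9244270324707) [0.5466 0.2316 0.1115]
ring 0.39 2998 [181. 319.] (201.1441650390625, 322.4320068359375, 41.9954719543457) [0.5374 0.2341 0.1115]
turntable 0.8 35478 [171. 107.] (175.9558868408203, 103.9117660522461, 112.47432708740234) [0.3298 0.257  0.1   ]
turntable 0.77 17175 [181. 325.] (186.99794006347656, 323.036865234375, 77.3545150756836) [0.5379 0.2456 0.1   ]
```

View pics/w1.png

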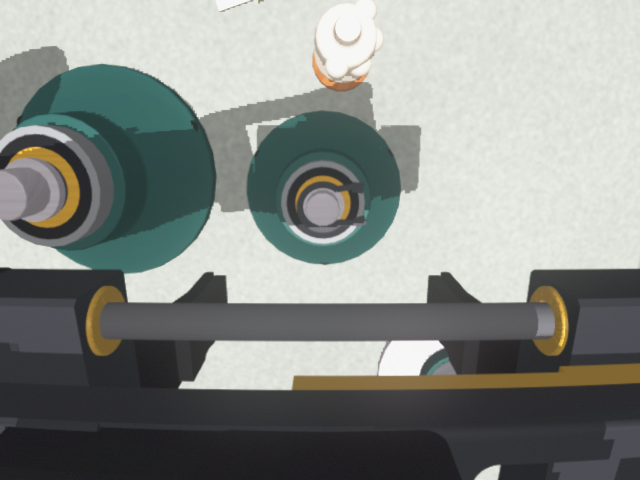

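The wrist picture shows the ring on the smaller spindle, with its nose at (207,322) and lugs at (187,350) and (222,350). The gap points right, which is about world +x. I'll look closer.

```bash
python3 -m handwheel '[[-0.1,0,0.12,0],[-0.2,0,0.24,0],[-0.2,0,0.33,0],[-0.2,0,0.33,0],[-0.2,0,0.33,0],[-0.2,0,0.33,0],[-0.2,0,0.33,0]]'
python3 - <<'E'
from h import *
d=cam("wrist"); T=d["T"]
p=proj(d,[.54,.23,.11])[0]; print(p)
r0,c0=[int(max(0,v)) for v in (p[0]-100,p[1]-133)]
print("crop origin",r0,c0)
cv2.imwrite("pics/w2.png",cv2.resize(d["frame"][r0:r0+200,c0:c0+266],None,fx=3,fy=3,interpolation=3)[:,:,::-1])
np.savez("w2.npz",f=d["frame"],T=T)
for l in ("bearing","ring"):
    for m in vision.outline_of("wrist",l):
        z=dict(bearing=.098,ring=.1115,turntable=.1)[l]
        (x,y),r=cv2.minEnclosingCircle(np.argwhere(m["mask"])[:,::-1].astype(np.float32))
        print(l,round(m["conf"],2),m["mask"].sum(),np.round(m["point"]),(y,x,r),onz(d,(y,x),z).round(4))
E
```

```text
time: 2.88
position: [0.5429, 0.1656, 0.2237]
tool_rot: [0.707, 0.707, 0.002, 0.001]
ft_force: [0.4, 0.5, 1.1]
grip_width: 0.0868
grip_force: 0.0
[141.17521341 321.15288359]
crop origin 41 188
bearing 0.97 6014 [127. 342.] (138.6906280517578, 317.10870361328125, 59.33961868286133) [0.5372 0.2315 0.098 ]
bearing 0.56 29735 [134. 319.] (134.0496826171875, 318.6180725097656, 102.30907440185547) [0.5382 0.2346 0.098 ]
ring 0.86 2250 [118. 333.] (141.03240966796875, 332.03009033203125, 52.79733657836914) [0.5471 0.2301 0.1115]
ring 0.81 1203 [115. 327.] (122.5, 327.0, 50.14239501953125) [0.5438 0.2418 0.1115]
```

View pics/w2.png

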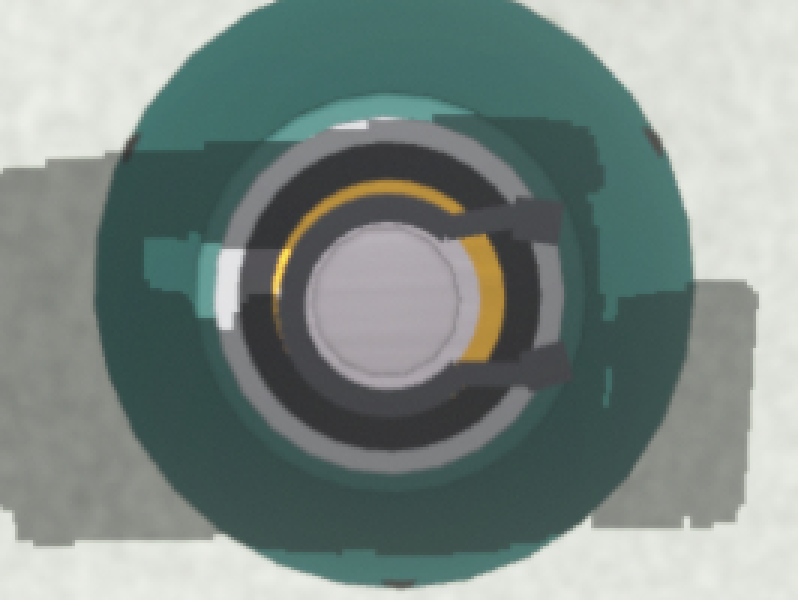

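The close crop (3x) shows the nose circle at (row 300, col 383), the bearing's rim at (295,390), and the ring's circle at (305,383). The lug ends are at (221,561) and (364,570). Next, the block.

```bash
python3 - <<'E'
from h import *
w=np.load("w2.npz"); d=cam("wrist"); d["T"]=w["T"]
P=lambda y,x,z: onz(d,(41+(y+.5)/3-.5,188+(x+.5)/3-.5),z)
n=P(300,383,.132); b=P(295,390,.098); r=P(305,383,.1135); a=P(221,561,.1135); c=P(364,570,.1135)
for k in (n,b,r,a,c): print(k.round(4))
m=(a+c)/2; u=m-r; print("lugmid",m,"dist",np.linalg.norm(u),"yaw",np.degrees(np.arctan2(u[1],u[0])),"perp yaw",np.degrees(np.arctan2((c-a)[0],-(c-a)[1])), np.linalg.norm(a-c))
E
python3 -m handwheel '[[-0.13,-0.02,-0.1,-0.02],[-0.26,-0.04,-0.2,-0.04],[-0.39,-0.06,-0.3,-0.06],[-0.52,-0.08,-0.3,-0.08],[-0.65,-0.1,-0.3,-0.1],[-0.78,-0.12,-0.3,-0.12],[-0.9,-0.14,-0.3,-0.14],[-1,-0.16,-0.3,-0.16],[-1,-0.16,-0.3,-0.167],[-1,-0.16,-0.3,-0.167],[-1,-0.16,-0.3,-0.167],[-1,-0.16,-0.3,-0.167],[-1,-0.16,-0.3,-0.167]]'
python3 - <<'E'
from h import *
d=cam("wrist"); cv2.imwrite("pics/w3.png",d["frame"][:,:,::-1]); np.savez("w3.npz",f=d["frame"],T=d["T"])
for l in ("block","pliers"):
    for m in vision.outline_of("wrist",l):
        print(l,round(m["conf"],2),m["mask"].sum(),np.round(m["point"]),onz(d,m["point"],.08 if l=="block" else .15).round(4), cv2.minAreaRect(np.argwhere(m["mask"])[:,::-1].astype(np.float32)))
print(np.degrees(np.arctan2(d["T"][1,1],d["T"][0,1])),tool())
E
```

```text
[0.5367 0.2306 0.132 ]
[0.5375 0.2313 0.098 ]
[0.5363 0.2293 0.1135]
[0.5741 0.2469 0.1135]
[0.5769 0.2168 0.1135]
lugmid [0.57550375 0.23182491 0.1135    ] dist 0.039309691726563435 yaw 3.65523788480631 perp yaw 5.178563364972823 0.030185797045678874
time: 4.17
position: [0.4931, -0.1336, 0.3118]
tool_rot: [0.258, 0.966, 0.0, 0.0]
ft_force: [0.1, 0.2, -0.3]
grip_width: 0.0873
grip_force: 0.0
block 0.8 10063 [194. 286.] [ 0.4636 -0.161   0.08  ] ((280.6403503417969, 206.63211059570312), (95.56220245361328, 135.240966796875), 88.26429748535156)
pliers 0.57 2337 [220. 275.] [ 0.4715 -0.1683  0.15  ] ((267.6395263671875, 220.61978149414062), (48.840667724609375, 92.046875), 88.51213073730469)
pliers 0.56 722 [222. 299.] [ 0.4825 -0.1526  0.15  ] ((301.0762023925781, 222.47296142578125), (45.253013610839844, 24.413204193115234), 48.6522216796875)
pliers 0.49 85 [304. 387.] [ 0.5817 -0.1247  0.15  ] ((387.0, 300.0), (4.0, 28.0), 90.0)
-29.8887470740265 [[-8.67839163e-01  4.96845234e-01  3.12433373e-05  4.93152878e-01]
 [ 4.96845231e-01  8.67839146e-01  1.82235097e-04 -1.33703078e-01]
 [ 6.34284485e-05  1.73673857e-04 -9.99999983e-01  3.11613435e-01]
 [ 0.00000000e+00  0.00000000e+00  0.00000000e+00  1.00000000e+00]]
```

View pics/w3.png

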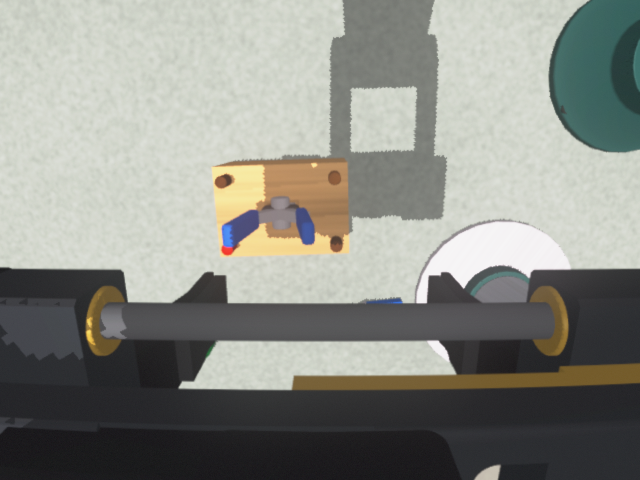

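The block's top has corners at about (167,213), (160,348), (253,350) and (256,222). The joint is at (212,281), and the handle ends are near (238,228) and (240,308).

```bash
cat > blk.py <<'E'
from h import *
from scipy.optimize import least_squares
w=np.load("w3.npz"); d=cam("wrist"); d["T"]=w["T"]
C=np.array([onz(d,p,.08) for p in ((167,213),(160,348),(253,350),(256,222))]); print(C.round(4))
loc=np.array([[-.045,-.065],[-.045,.065],[.045,.065],[.045,-.065]])
f=lambda q:((loc@np.array([[np.cos(q[2]),np.sin(q[2])],[-np.sin(q[2]),np.cos(q[2])]])+q[:2])-C[:,:2]).ravel()
s=least_squares(f,[.47,-.16,-.5]); print(s.x,np.degrees(s.x[2]),(s.fun*1e3).round(1))
for n,p,z in (("joint",(212,281),.1),("hL",(228,234),.179),("hR",(233,305),.179)): print(n,onz(d,p,z))
f=w["f"]; cv2.imwrite("pics/w3c.png",cv2.resize(f[145:270,195:365],None,fx=4.5,fy=4.5,interpolation=3)[:,:,::-1])
E
python3 blk.py
```

```text
[[ 0.4059 -0.2083  0.08  ]
 [ 0.4648 -0.0932  0.08  ]
 [ 0.5462 -0.1363  0.08  ]
 [ 0.4846 -0.25    0.08  ]]
[ 0.47538073 -0.17194335 -0.48553763] -27.819256818853418 [-0.6 -0.1  1.1 -0.2 -0.7  0.8  0.2 -0.5]
joint [ 0.47380411 -0.1706708   0.1       ]
hL [ 0.45815969 -0.19170263  0.179     ]
hR [ 0.4875547 -0.1482018  0.179    ]
```

View pics/w3c.png

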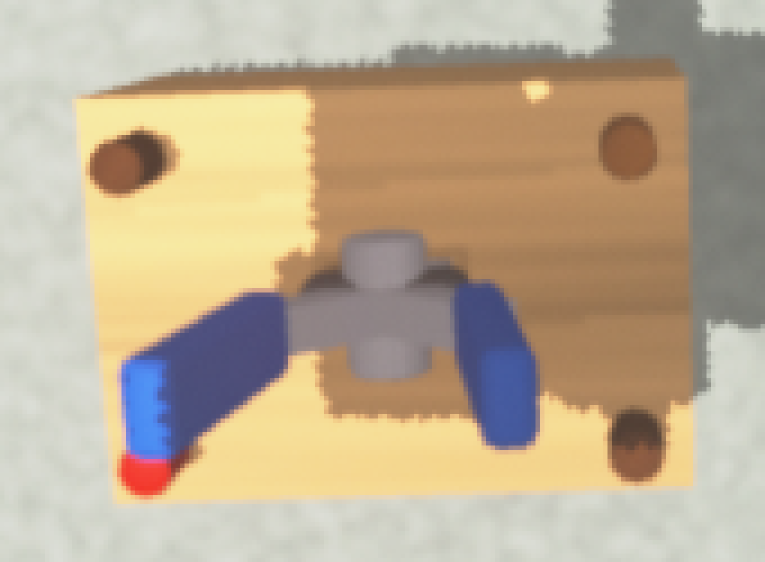

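The crop (4.5x) shows the top corners at TL(97,78), TR(77,688), BR(486,693) and BL(502,118), and the handle tops at (410,143) and (397,510).

```bash
sed -i 's/(167,213),(160,348),(253,350),(256,222)/(166.4,212),(162.3,347.5),(252.8,348.8),(256.3,220.9)/; s/(228,234),.179/(235.8,226.5),.179/; s/(233,305)/(232.9,308)/' blk.py; python3 blk.py
```

```text
[[ 0.4049 -0.2088  0.08  ]
 [ 0.4665 -0.0947  0.08  ]
 [ 0.5454 -0.1373  0.08  ]
 [ 0.4843 -0.2511  0.08  ]]
[ 0.47528298 -0.17296375 -0.492997  ] -28.24664750700837 [-0.  -0.1 -0.   0.3  0.2  0.2 -0.2 -0.4]
joint [ 0.47380411 -0.1706708   0.1       ]
hL [ 0.46034161 -0.19980999  0.179     ]
hR [ 0.48859217 -0.14624473  0.179     ]
```

```bash
python3 -m handwheel '[[-0.011,-0.1,0.0,-0.0044],[-0.011,-0.14,0.1,-0.0044],[-0.011,-0.14,0.2,-0.0044],[-0.011,-0.14,0.3,-0.0044],[-0.011,-0.14,0.3,-0.0044],[-0.011,-0.14,0.4,-0.0044],[-0.011,-0.14,0.5,-0.0044],[-0.011,-0.14,0.56,-0.0044],[-0.011,-0.14,0.6,-0.0044],[-0.011,-0.14,0.6,-0.0044],[-0.011,-0.14,0.6,-0.0044]]'
python3 - <<'E'
from h import *
for i in range(3): print(robot.get_obs()["position"]);
E
```

```text
time: 5.33
position: [0.4756, -0.1731, 0.1322]
tool_rot: [0.244, 0.97, -0.0, 0.0]
ft_force: [-0.2, 0.5, -0.8]
grip_width: 0.0869
grip_force: 0.0
[ 0.47563033 -0.17307904  0.13220545]
[ 0.47563033 -0.17307904  0.13220545]
[ 0.47563033 -0.17307904  0.13220545]
```

```bash
python3 -m handwheel '[[0,0,0,0],[0,0,0,0],[0,0,0,0],[0,0,0,0],[0,0,0,0],[0,0,0,0],[0,0,0,0],[0,0,0,0]]' 72 25
python3 -m handwheel '[[0,0,-0.03,0],[0,0,-0.06,0],[0,0,-0.06,0]]'
```

```text
time: 6.0
position: [0.476, -0.1741, 0.1331]
tool_rot: [0.244, 0.97, -0.001, 0.002]
ft_force: [-0.9, -1.3, 7.7]
grip_width: 0.0631
grip_force: 5.5
time: 6.25
position: [0.4757, -0.1734, 0.1513]
tool_rot: [0.244, 0.97, -0.0, 0.001]
ft_force: [-0.3, -0.0, -2.3]
grip_width: 0.0628
grip_force: 4.2
```

```bash
python3 -m handwheel '[[0,0,-0.1,0],[0,0,-0.2,0],[0,0,-0.3,0],[0,0,-0.4,0],[0,0.05,-0.5,-0.01],[0.03,0.14,-0.5,-0.02],[0.06,0.23,-0.5,-0.03],[0.09,0.32,-0.5,-0.04],[0.12,0.41,-0.5,-0.05],[0.15,0.5,-0.5,-0.06],[0.18,0.59,-0.5,-0.07],[0.2,0.68,-0.5,-0.08],[0.22,0.76,-0.5,-0.09],[0.24,0.83,-0.5,-0.0904],[0.247,0.9,-0.5,-0.0904],[0.247,0.9,-0.5,-0.0904],[0.247,0.9,-0.5,-0.0904],[0.247,0.9,-0.5,-0.0904]]'
python3 - <<'E'
from h import *
T=tool();print(T.round(4), np.degrees(np.arctan2(T[1,1],T[0,1])))
v=np.array([.5691,.2321,.2915])-T[:3,3]; print((T[:3,:3].T@v/.3).round(4))
E
```

```text
time: 7.75
position: [0.537, 0.0995, 0.2992]
tool_rot: [-0.037, 0.999, -0.0, -0.001]
ft_force: [0.3, -0.1, -1.5]
grip_width: 0.0627
grip_force: 4.2
[[-9.972e-01 -7.440e-02 -1.300e-03  5.370e-01]
 [-7.440e-02  9.972e-01 -6.000e-04  9.950e-02]
 [ 1.300e-03 -5.000e-04 -1.000e+00  2.992e-01]
 [ 0.000e+00  0.000e+00  0.000e+00  1.000e+00]] 94.26428593372758
[-0.1395  0.4329  0.0253]
```

```bash
python3 -m handwheel '[[-0.03,0.1,0.02,0],[-0.06,0.2,0.04,0],[-0.1,0.3,0.06,0],[-0.13,0.38,0.09,0],[-0.14,0.433,0.1,0],[-0.14,0.433,0.1,0],[-0.14,0.433,0.1,0],[-0.14,0.433,0.1,0]]'
python3 - <<'E'
from h import *
d=cam("wrist"); print(tool()[:3,3]); f=d["frame"]; np.savez("w4.npz",f=f,T=d["T"])
for q in ([.5372,.2297,.1095],[.5691,.2321,.1135],tool()[:3,3]-[0,0,.108]): print(proj(d,q))
cv2.imwrite("pics/w4.png",cv2.resize(f[150:350,190:456],None,fx=3,fy=3,interpolation=3)[:,:,::-1])
E
```

```text
time: 8.42
position: [0.5698, 0.231, 0.2696]
tool_rot: [-0.036, 0.999, -0.0, -0.0]
ft_force: [0.4, 0.6, -1.9]
grip_width: 0.0628
grip_force: 4.2
[0.56992698 0.2308659  0.26981024]
[[180.8579823 327.7176257]]
[[221.90999662 327.80349082]]
[[238.06084493 326.03753688]]
```

View pics/w4.png

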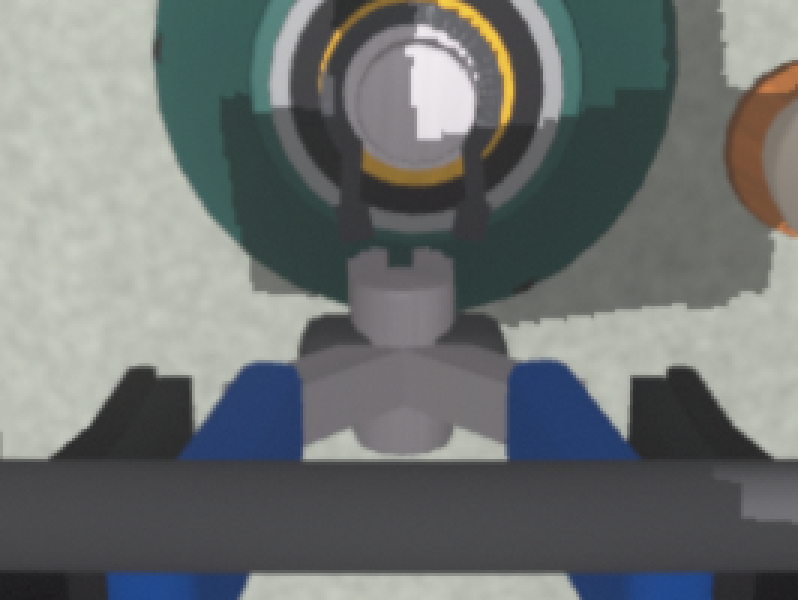

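The wrist crop (3x) shows the lugs at (225,355) and (222,472). The pliers' tips peek out at (250,400) with a notch between them, just outward of the lugs.

```bash
cat > rel.py <<'E'
from h import *
def rel(d,C,tz,lz):
    P=lambda y,x,z: onz(d,(C[0]+(y+.5)/3-.5,C[1]+(x+.5)/3-.5),z)
    return P
E
python3 - <<'E'
from h import *
w=np.load("w4.npz"); d=cam("wrist"); d["T"]=w["T"]
P=lambda y,x,z: onz(d,(150+(y+.5)/3-.5,190+(x+.5)/3-.5),z)
t=P(248,400,.1615); a=P(238,354,.1135); b=P(236,471,.1135); n=P(102,415,.132); c=P(80,418,.098)
Ti=np.linalg.inv(tool())
for q,s in ((t,"tipfront"),(a,"lugL"),(b,"lugR"),((a+b)/2,"lugmid-outer"),(n,"nose")): print(s,q.round(4),((Ti@np.r_[q,1])[:3]*1e3).round(1))
E
```

```text
tipfront [0.5662 0.2285 0.1615] [  4.   -2.1 108.5]
lugL [0.576  0.2165 0.1135] [ -5.  -14.7 156.5]
lugR [0.5732 0.2474 0.1135] [ -4.4  16.3 156.5]
lugmid-outer [0.5746 0.232  0.1135] [ -4.7   0.8 156.5]
nose [0.5367 0.2298 0.132 ] [ 33.3   1.4 138. ]
```

```bash
python3 -m handwheel '[[0.0027,0.0097,0.03,-0.0025],[0.0027,0.0097,0.06,-0.0025],[0.0027,0.0097,0.09,-0.0025],[0.0027,0.0097,0.09,-0.0025],[0.0027,0.0097,0.09,-0.0025]]'
python3 - <<'E'
from h import *
d=cam("wrist"); f=d["frame"]; np.savez("w5.npz",f=f,T=d["T"]); print(tool()[:3,3])
for l in ("ring","pliers"):
    for m in vision.outline_of("wrist",l):
        M=m["mask"]; rr=np.where(M.any(1))[0]; print(l,round(m["conf"],2),M.sum(),rr.min(),rr.max())
        for r in range(195,256,4):
            c=np.where(M[r])[0]
            if len(c): print(r,[(s[0],s[-1]) for s in np.split(c,np.where(np.diff(c)>1)[0]+1)],end=' ')
        print()
g=cv2.cvtColor(f,cv2.COLOR_RGB2GRAY)
for r in range(212,252,3): print(r,g[r,296:360:2])
E
```

```text
time: 8.93
position: [0.5681, 0.235, 0.2412]
tool_rot: [-0.045, 0.999, -0.0, -0.001]
ft_force: [0.7, 0.3, -1.3]
grip_width: 0.0629
grip_force: 4.2
[0.56872637 0.23521468 0.24193367]
ring 0.8 783 156 240
195 [(np.int64(346), np.int64(353))] 199 [(np.int64(344), np.int64(352))] 203 [(np.int64(342), np.int64(350))] 207 [(np.int64(340), np.int64(348))] 211 [(np.int64(340), np.int64(346))] 215 [(np.int64(340), np.int64(347))] 219 [(np.int64(341), np.int64(347))] 223 [(np.int64(341), np.int64(347))] 227 [(np.int64(338), np.int64(348))] 231 [(np.int64(337), np.int64(349))] 235 [(np.int64(338), np.int64(348))] 239 [(np.int64(341), np.int64(347))] 
ring 0.75 1651 156 240
195 [(np.int64(289), np.int64(298)), (np.int64(346), np.int64(354))] 199 [(np.int64(290), np.int64(299)), (np.int64(344), np.int64(353))] 203 [(np.int64(292), np.int64(302)), (np.int64(342), np.int64(351))] 207 [(np.int64(295), np.int64(303)), (np.int64(340), np.int64(348))] 211 [(np.int64(296), np.int64(303)), (np.int64(340), np.int64(346))] 215 [(np.int64(296), np.int64(302)), (np.int64(340), np.int64(347))] 219 [(np.int64(
[... 2855 characters left out ...]
  54  55  54  55  55  55]
239 [ 57  57  57  57  56  93 100 101 100 100 100  96  72  74  76  71  96  99
  99 100 100  99  89  56  55  55  54  54  54  55  55  55]
242 [ 57  58  56  55  55  92 100  98  98 100  99 101 100 100 100  99 100  99
  97  99  98  97  94  55  55  54  55  54  54  55  55  55]
245 [ 57  56  57  56  56  88  98 103 102 103 101 102 103 102 102 103 104 103
 103 104 104 106  97  58  54  56  55  54  55  55  55  55]
248 [ 57  57  58  56  57  88 103 110 114 118 120 123 127 127 128 129 126 126
 126 124 119 113 102  59  55  54  55  54  54  53  55  55]
251 [ 57  57  57  56  57  87 104 111 116 119 121 122 125 128 129 130 126 129
 128 124 119 113 103  61  55  55  54  55  54  55  54  54]
```

Run:
```python
from h import *
w=np.load("w5.npz"); d=cam("wrist"); d["T"]=w["T"]
T=w["T"]@np.linalg.inv(d["hand_eye"]); Ti=np.linalg.inv(T); print(tool()[:3,3])
for s,p,z in (("tipfront",(233.5,323),.1305),("lugouter",(240.5,321.5),.1135),("luginner",(225.5,321.5),.1135)): print(s,((Ti@np.r_[onz(d,p,z),1])[:3]*1e3).round(1))
```

```text
[0.56925484 0.23543838 0.24291877]
tipfront [  2.3  -2.1 110.7]
lugouter [ -7.2  -3.4 127.7]
luginner [  4.   -3.3 127.7]
```

```bash
python3 -m handwheel '[[0.0017,-0.0043,0.0,0],[0.0017,-0.0043,0.02,0],[0.0017,-0.0043,0.035,0],[0.0017,-0.0043,0.05,0],[0.0017,-0.0043,0.06,0],[0.0017,-0.0043,0.07,0],[0.0017,-0.0043,0.072,0],[0.0017,-0.0043,0.072,0],[0.0017,-0.0043,0.072,0]]'
cat > look.py <<'E'
import sys
from h import *
o=robot.get_obs(); d=cam("wrist"); f=d["frame"]; np.savez(sys.argv[1]+".npz",f=f,T=d["T"]); print(tool()[:3,3],o["ft_force"].round(1),o["grip_width"],o["grip_force"])
for l in ("ring","pliers"):
    for m in vision.outline_of("wrist",l):
        if m["conf"]<.5: continue
        M=m["mask"]; rr=np.where(M.any(1))[0]; print(l,round(m["conf"],2),M.sum(),rr.min(),rr.max())
        if rr.min()>265: continue
        for r in list(range(rr.min(),min(265,rr.max()+1),4)):
            c=np.where(M[r])[0]
            if len(c): print(r,[(int(s[0]),int(s[-1])) for s in np.split(c,np.where(np.diff(c)>1)[0]+1)],end=' ')
        print()
E
python3 look.py w6
```

```text
time: 9.88
position: [0.5686, 0.234, 0.221]
tool_rot: [-0.045, 0.999, 0.0, 0.0]
ft_force: [0.6, -0.0, -1.9]
grip_width: 0.0629
grip_force: 4.2
[0.56866246 0.23404771 0.22111623] [ 0.6 -0.  -1.9] 0.06292916517900625 4.191167863318697
ring 0.88 832 157 247
157 [(331, 334)] 161 [(329, 340)] 165 [(335, 347)] 169 [(340, 352)] 173 [(344, 354)] 177 [(347, 355)] 181 [(349, 356)] 185 [(350, 357)] 189 [(351, 358)] 193 [(350, 358)] 197 [(349, 357)] 201 [(348, 356)] 205 [(346, 354)] 209 [(344, 352)] 213 [(343, 349)] 217 [(343, 349)] 221 [(344, 349)] 225 [(344, 349)] 229 [(343, 349)] 233 [(340, 350)] 237 [(341, 351)] 241 [(341, 350)] 245 [(341, 350)] 
ring 0.58 2126 155 248
155 [(314, 330)] 159 [(305, 340)] 163 [(300, 320), (325, 345)] 167 [(294, 307), (337, 350)] 171 [(291, 303), (342, 353)] 175 [(289, 300), (345, 355)] 179 [(288, 298), (347, 357)] 183 [(287, 297), (349, 358)] 187 [(286, 296), (349, 359)] 191 [(286, 295), (349, 359)] 195 [(287, 296), (348, 359)] 199 [(288, 297), (347, 358)] 203 [(289, 299), (346, 356)] 207 [(291, 302), (344, 354)] 211 [(293, 303), (342, 352)] 215 [(295, 302), (342, 349)] 219 [(295, 302), (343, 350)] 223 [(295, 302), (343, 350)] 227 [(294, 301), (343, 350)] 231 [(293, 302), (342, 351)] 235 [(292, 305), (340, 352)] 239 [(293, 305), (340, 352)] 243 [(294, 305), (340, 351)] 247 [(297, 299), (342, 350)] 
pliers 0.96 3425 232 375
232 [(328, 333)] 236 [(327, 340)] 240 [(336, 340)] 264 [(329, 347)] 
pliers 0.93 8000 232 374
232 [(330, 331)] 236 [(307, 317), (327, 338)] 240 [(306, 340)] 244 [(307, 341)] 248 [(307, 341)] 252 [(306, 341)] 256 [(295, 354)] 260 [(292, 356)] 264 [(290, 357)]
```

```bash
python3 -m handwheel '[[0,0,0,0],[0,0,0,0],[0,0,0,0],[0,0,0,0]]' 60.6 40
python3 -m handwheel '[[0.001,0,0.001,0],[0.002,0,0.0017,0],[0.002,0,0.0017,0],[0.002,0,0.0017,0]]' 54.9 40
python3 look.py w7
```

```text
time: 10.37
position: [0.5686, 0.2339, 0.2211]
tool_rot: [-0.045, 0.999, -0.0, 0.0]
ft_force: [-0.9, -0.1, -1.2]
grip_width: 0.0537
grip_force: 5.9
time: 10.7
position: [0.568, 0.2339, 0.2205]
tool_rot: [-0.045, 0.999, -0.0, 0.0]
ft_force: [-0.2, -0.2, -1.1]
grip_width: 0.0484
grip_force: 7.7
[0.56796281 0.23391064 0.22046375] [-0.2 -0.2 -1.1] 0.048403867329876914 7.700619183015078
ring 0.96 2117 156 247
156 [(323, 329)] 160 [(304, 340)] 164 [(299, 347)] 168 [(293, 308), (334, 351)] 172 [(290, 302), (341, 355)] 176 [(288, 298), (345, 356)] 180 [(286, 296), (348, 357)] 184 [(285, 294), (350, 359)] 188 [(284, 293), (351, 359)] 192 [(284, 292), (351, 360)] 196 [(284, 293), (350, 360)] 200 [(285, 294), (350, 359)] 204 [(286, 296), (348, 358)] 208 [(287, 298), (346, 357)] 212 [(289, 299), (345, 355)] 216 [(291, 298), (345, 354)] 220 [(290, 298), (346, 354)] 224 [(290, 297), (346, 355)] 228 [(290, 297), (347, 355)] 232 [(288, 299), (345, 356)] 236 [(287, 299), (346, 357)] 240 [(288, 297), (347, 356)] 244 [(289, 297), (347, 355)] 
ring 0.69 953 158 246
158 [(330, 333)] 162 [(329, 342)] 166 [(330, 348)] 170 [(338, 351)] 174 [(343, 354)] 178 [(347, 356)] 182 [(349, 358)] 186 [(350, 359)] 190 [(351, 360)] 194 [(351, 360)] 198 [(351, 359)] 202 [(349, 359)] 206 [(347, 357)] 210 [(344, 356)] 214 [(345, 353)] 218 [(346, 353)] 222 [(347, 353)] 226 [(347, 354)] 230 [(347, 355)] 234 [(345, 357)] 238 [(347, 356)] 242 [(347, 355)] 246 [(349, 354)] 
pliers 0.69 2908 234 374
234 [(336, 340)] 238 [(336, 345)] 242 [(340, 345)] 246 [(341, 345)] 250 [(342, 345)] 
pliers 0.62 7450 233 374
233 [(303, 308), (337, 338)] 237 [(298, 310), (335, 346)] 241 [(298, 346)] 245 [(298, 346)] 249 [(298, 346)] 253 [(297, 349)] 257 [(291, 354)] 261 [(290, 356)]
```

```bash
python3 -m handwheel '[[0.0015,0,0.001,0],[0.003,0,0.0022,0],[0.003,0,0.0022,0],[0.003,0,0.0022,0]]' 49.2 40
python3 -m handwheel '[[0.0015,0,0.001,0],[0.003,0,0.0025,0],[0.003,0,0.0025,0],[0.003,0,0.0025,0]]' 43.5 40
python3 look.py w8
```

```text
time: 11.18
position: [0.5669, 0.2342, 0.2198]
tool_rot: [-0.045, 0.999, 0.0, -0.0]
ft_force: [0.5, 0.7, -1.4]
grip_width: 0.0434
grip_force: 15.3
time: 11.52
position: [0.5659, 0.2337, 0.2189]
tool_rot: [-0.045, 0.999, -0.0, -0.0]
ft_force: [0.3, -0.2, -1.6]
grip_width: 0.0386
grip_force: 19.1
[0.56597024 0.23375116 0.21891506] [ 0.3 -0.2 -1.6] 0.03859763220780206 19.06382506072987
ring 0.75 936 160 246
160 [(335, 339)] 164 [(332, 348)] 168 [(334, 353)] 172 [(344, 357)] 176 [(350, 360)] 180 [(353, 363)] 184 [(355, 365)] 188 [(356, 365)] 192 [(356, 366)] 196 [(356, 366)] 200 [(356, 366)] 204 [(354, 365)] 208 [(352, 364)] 212 [(352, 362)] 216 [(353, 361)] 220 [(355, 361)] 224 [(356, 362)] 228 [(356, 363)] 232 [(355, 365)] 236 [(357, 366)] 240 [(358, 365)] 244 [(358, 365)] 
ring 0.61 1817 160 247
160 [(317, 332)] 164 [(304, 346)] 168 [(296, 317), (336, 354)] 172 [(292, 306), (345, 358)] 176 [(290, 301), (350, 360)] 180 [(288, 297), (354, 362)] 184 [(287, 295), (356, 363)] 188 [(286, 293), (357, 365)] 192 [(286, 293), (358, 365)] 196 [(286, 292), (357, 366)] 200 [(286, 293), (357, 365)] 204 [(286, 294), (356, 364)] 208 [(288, 297), (354, 363)] 212 [(289, 298), (354, 361)] 216 [(290, 297), (355, 361)] 220 [(289, 296), (356, 362)] 224 [(288, 295), (357, 362)] 228 [(287, 294), (357, 363)] 232 [(285, 295), (356, 365)] 236 [(284, 295), (357, 366)] 240 [(285, 293), (358, 365)] 244 [(285, 294), (358, 365)] 
pliers 0.74 2781 233 375
233 [(348, 351)] 237 [(345, 357)] 241 [(343, 358)] 245 [(343, 357)] 249 [(343, 357)] 253 [(348, 355)] 
pliers 0.56 6739 233 375
233 [(300, 304), (347, 350)] 237 [(295, 306), (345, 356)] 241 [(295, 357)] 245 [(295, 356)] 249 [(296, 355)] 253 [(297, 354)] 257 [(295, 356)] 261 [(294, 358)]
```

```bash
python3 -m handwheel '[[0.0015,0,0.001,0],[0.003,0,0.0023,0],[0.003,0,0.0023,0],[0.003,0,0.0023,0]]' 38.5 40
python3 look.py w9
python3 - <<'E'
from h import *
f=np.load("w9.npz")["f"]; cv2.imwrite("pics/w9.png",cv2.resize(f[130:270,245:405],None,fx=4,fy=4,interpolation=3)[:,:,::-1])
E
```

```text
time: 12.0
position: [0.5652, 0.2337, 0.2183]
tool_rot: [-0.045, 0.999, -0.0, 0.0]
ft_force: [-0.8, 0.1, -1.8]
grip_width: 0.0344
grip_force: 22.0
[0.56522803 0.23367694 0.21836716] [-0.8  0.1 -1.8] 0.034428866086426355 21.956040516961366
ring 0.79 2047 160 246
160 [(319, 334)] 164 [(305, 347)] 168 [(296, 355)] 172 [(292, 308), (343, 358)] 176 [(289, 301), (349, 361)] 180 [(287, 297), (353, 363)] 184 [(285, 295), (356, 365)] 188 [(284, 293), (358, 366)] 192 [(283, 292), (359, 367)] 196 [(283, 291), (359, 367)] 200 [(283, 292), (358, 367)] 204 [(284, 293), (357, 366)] 208 [(285, 294), (354, 365)] 212 [(286, 296), (354, 364)] 216 [(287, 294), (356, 364)] 220 [(286, 293), (357, 365)] 224 [(285, 292), (358, 366)] 228 [(283, 291), (360, 367)] 232 [(280, 292), (358, 370)] 236 [(280, 291), (360, 370)] 240 [(281, 289), (361, 370)] 244 [(281, 290), (361, 370)] 
ring 0.76 809 162 244
162 [(336, 340)] 166 [(334, 350)] 170 [(337, 355)] 174 [(347, 359)] 178 [(353, 362)] 182 [(356, 363)] 186 [(358, 365)] 190 [(359, 366)] 194 [(359, 367)] 198 [(359, 367)] 202 [(358, 367)] 206 [(357, 366)] 210 [(356, 365)] 214 [(356, 363)] 218 [(357, 364)] 222 [(359, 365)] 226 [(360, 366)] 230 [(361, 368)] 234 [(360, 370)] 238 [(362, 370)] 242 [(362, 369)] 
pliers 0.55 2587 233 374
233 [(352, 355)] 237 [(349, 360)] 241 [(345, 360)] 245 [(342, 360)] 249 [(343, 359)]
```

View pics/w9.png

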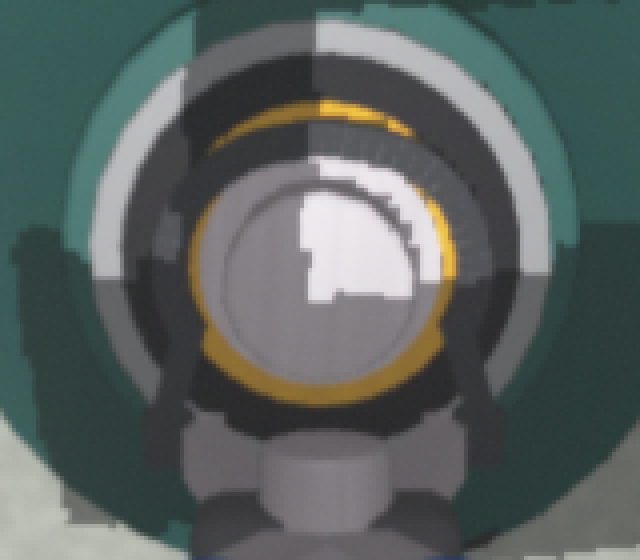

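The ring is spread and laterally centred on the land (ring centre col 320 in the crop, land about 320). Its back inner edge, at crop row 157, still overlaps the land's rim at about row 141. So I move it about 3.9 mm away from the gap.

```bash
python3 -m handwheel '[[0.004,0,0,0],[0.008,0,0,0],[0.013,0,0,0],[0.013,0,0,0],[0.013,0,0,0],[0.013,0,0,0]]'
python3 look.py w10
python3 - <<'E'
from h import *
a=np.load("w10.npz");f=a["f"]; g=cv2.cvtColor(f,cv2.COLOR_RGB2GRAY)
d=cam("wrist"); d["T"]=a["T"]
t=np.linspace(0,2*np.pi,9)[:-1]
print(proj(d,np.array([.537,.231,.1095])+.02*np.c_[np.cos(t),np.sin(t),0*t]).round(1))
for r in range(150,182,1): print(r,f[r,310:340:6].tolist())
E
```

```text
time: 12.65
position: [0.5612, 0.2334, 0.2183]
tool_rot: [-0.045, 0.999, -0.0, -0.0]
ft_force: [0.1, 0.3, -2.7]
grip_width: 0.0342
grip_force: 22.1
[0.56128727 0.23336793 0.21829806] [ 0.1  0.3 -2.7] 0.034218561102173285 22.062346022576094
ring 0.82 2045 160 248
160 [(320, 329)] 164 [(304, 347)] 168 [(296, 353)] 172 [(292, 308), (342, 358)] 176 [(289, 301), (349, 361)] 180 [(287, 297), (353, 363)] 184 [(285, 294), (355, 365)] 188 [(284, 293), (357, 366)] 192 [(283, 292), (358, 367)] 196 [(283, 291), (358, 367)] 200 [(283, 292), (358, 367)] 204 [(284, 293), (357, 366)] 208 [(285, 295), (355, 365)] 212 [(286, 295), (355, 364)] 216 [(287, 295), (356, 364)] 220 [(286, 293), (357, 365)] 224 [(285, 292), (359, 366)] 228 [(284, 291), (360, 367)] 232 [(282, 292), (358, 370)] 236 [(280, 292), (360, 370)] 240 [(280, 289), (361, 370)] 244 [(280, 289), (361, 370)] 248 [(282, 287)] 
ring 0.71 835 162 246
162 [(334, 340)] 166 [(333, 350)] 170 [(339, 355)] 174 [(348, 359)] 178 [(353, 362)] 182 [(355, 363)] 186 [(357, 365)] 190 [(358, 366)] 194 [(358, 366)] 198 [(358, 366)] 202 [(358, 366)] 206 [(35
[... 3536 characters left out ...]
1], [134, 129, 132], [192, 185, 191], [237, 233, 236], [217, 210, 214]]
175 [[133, 115, 94], [138, 134, 138], [146, 141, 146], [237, 233, 236], [233, 229, 232]]
176 [[130, 123, 123], [137, 133, 137], [140, 135, 140], [237, 233, 236], [235, 231, 234]]
177 [[136, 132, 135], [137, 133, 137], [139, 134, 139], [237, 232, 236], [235, 231, 235]]
178 [[136, 132, 136], [138, 133, 137], [140, 136, 140], [237, 233, 236], [235, 230, 234]]
179 [[137, 133, 137], [137, 132, 137], [139, 134, 139], [234, 230, 234], [234, 230, 234]]
180 [[136, 132, 136], [138, 132, 137], [129, 124, 129], [195, 188, 194], [234, 230, 234]]
181 [[136, 132, 136], [130, 125, 129], [113, 109, 113], [124, 121, 124], [227, 222, 226]]
```

The back is now clear of the land: a gold strip shows between them at rows 169–171, about 2 mm. Descending gently.

```bash
python3 -m handwheel '[[-0.001,0,0.002,0],[-0.001,0,0.005,0],[-0.001,0,0.009,0],[-0.001,0,0.012,0],[-0.001,0,0.014,0],[-0.001,0,0.014,0]]'
python3 -m handwheel '[[0,0,0.003,0],[0,0,0.006,0],[0,0,0.010,0],[0,0,0.014,0],[0,0,0.014,0],[0,0,0.014,0]]'
python3 look.py w11 | cut -c1-700
```

```text
time: 13.35
position: [0.5618, 0.2334, 0.2142]
tool_rot: [-0.045, 0.999, 0.0, 0.0]
ft_force: [0.3, 0.8, -1.7]
grip_width: 0.0336
grip_force: 22.1
time: 13.85
position: [0.5641, 0.2336, 0.2138]
tool_rot: [-0.045, 0.999, 0.0, 0.004]
ft_force: [-0.2, -1.5, 12.8]
grip_width: 0.0342
grip_force: 23.3
[0.56406709 0.23355483 0.21380704] [-0.2 -1.5 12.8] 0.03423109489754706 23.340222970582545
ring 0.81 992 156 242
156 [(335, 338)] 160 [(333, 349)] 164 [(333, 354)] 168 [(345, 358)] 172 [(350, 361)] 176 [(353, 364)] 180 [(355, 365)] 184 [(356, 367)] 188 [(358, 368)] 192 [(359, 367)] 196 [(358, 367)] 200 [(357, 366)] 204 [(355, 366)] 208 [(355, 365)] 212 [(356, 365)] 216 [(357, 366)] 220 [(358, 367)] 224 [(359, 368)] 228 [(358, 370)] 232 [(360, 370)] 236 [(362, 371)] 240 [(362, 370)] 
ring 0.72 2008 155 242
155 [(321, 329)] 159 [(305, 346)] 163 [(297, 353)] 167 [(293, 307), (344, 358)] 171 [(289, 301), (350, 361)] 175 [(287, 297), (353, 364)] 179 [(285, 294), (356, 365)] 183 [(284, 293), (358, 366)] 187 [(283, 292), (358, 367)] 191 [(283, 291), (359, 367)] 195 [(283, 292), (358, 368)] 199 [(284, 293), (357, 367)] 203 [(284, 294), (356, 365)] 207 [(285, 295), (356, 363)] 211 [(286, 295), (356, 364)] 215 [(285, 293), (357, 365)] 219 [(284, 292), (358, 366)] 223 [(283, 291), (359, 367)] 227 [(281, 292), (359, 369)] 231 [(280, 293), (359, 370)] 235 [(280, 290), (362, 370)] 239 [(281, 290), (362, 370)] 
pliers 0.88 2692 229 374
229 [(352, 356)] 233 [(349, 361)] 237 [(346, 361)] 241 [(343, 361)] 245 [(342, 360)] 249 [(343, 358)] 261 [(324, 324), (327, 344)] 
pliers 0.84 6938 229 374
229 [(296, 299), (351, 356)] 233 [(291, 302), (349, 361)] 237 [(290, 305), (312, 340), (346, 361)] 241 [(290, 361)] 245 [(291, 360)] 249 [(293, 358)] 253 [(295, 357)] 257 [(293, 358)] 261 [(292, 360)]
```

Contact at 14 N after only about 4.5 mm, so the ring is catching on the land. I back up and look.

```bash
python3 -m handwheel '[[0,0,-0.007,0],[0,0,-0.014,0],[0,0,-0.02,0],[0,0,-0.026,0],[0,0,-0.028,0],[0,0,-0.028,0],[0,0,-0.028,0]]'
python3 look.py w12 | cut -c1-900
python3 - <<'E'
from h import *
a=np.load("w11.npz")["f"][130:260,255:395]; b=np.load("w12.npz")["f"][130:260,255:395]
D=cam("side"); S=cam("scene"); np.savez("ss.npz",D=D["frame"],S=S["frame"])
p=[int(v) for v in proj(D,[.545,.232,.11])[0]]; q=[int(v) for v in proj(S,[.545,.232,.11])[0]]; print(p,q)
c=lambda im:cv2.resize(im,(400,300),interpolation=3)
im=np.vstack([np.hstack([c(a[:105]),c(b[:105])]),np.hstack([c(D["frame"][p[0]-30:p[0]+30,p[1]-40:p[1]+40]),c(S["frame"][q[0]-30:q[0]+30,q[1]-40:q[1]+40])])])
cv2.imwrite("pics/w12.png",im[:,:,::-1])
E
```

```text
time: 14.58
position: [0.5615, 0.2334, 0.2179]
tool_rot: [-0.045, 0.999, -0.0, -0.0]
ft_force: [0.2, 0.6, -2.6]
grip_width: 0.0342
grip_force: 22.1
[0.56146566 0.23334561 0.21796223] [ 0.2  0.6 -2.6] 0.034158963028842575 22.061780467629433
ring 0.83 944 161 246
161 [(335, 335)] 165 [(333, 350)] 169 [(333, 355)] 173 [(346, 358)] 177 [(351, 361)] 181 [(354, 363)] 185 [(356, 365)] 189 [(357, 366)] 193 [(358, 367)] 197 [(357, 367)] 201 [(357, 367)] 205 [(356, 366)] 209 [(354, 364)] 213 [(354, 363)] 217 [(356, 364)] 221 [(357, 365)] 225 [(359, 366)] 229 [(359, 367)] 233 [(358, 370)] 237 [(361, 370)] 241 [(361, 370)] 245 [(361, 370)] 
ring 0.68 1855 160 247
160 [(321, 329)] 164 [(305, 345)] 168 [(298, 353)] 172 [(294, 305), (344, 357)] 176 [(290, 299), (350, 360)] 180 [(287, 296), (354, 363)] 184 [(285, 294), (356, 364)] 188 [(284, 293), (357, 365)] 192 [(284, 292), (358, 365)] 196 [(283, 291), (359, 366)] 200 [(284, 292), (358, 366)] 204 [(284, 293), (357, 366)] 208 [(285, 294), (356, 365)] 212 [(287, 295), (355, 363)] 216 [(287, 294), (356, 364)] 220 [(286, 293), (357, 365)] 224 [(285, 292), (359, 366)] 228 [(284, 291), (360, 367)] 232 [(282, 291), (359, 370)] 236 [(281, 290), (361, 370)] 240 [(281, 289), (361, 370)] 244 [(282, 289), (361, 370)] 
pliers 0.83 6549 233 374
233 [(352, 356)] 237 [(292, 300), (349, 360)] 241 [(291, 304), (311, 340), (347, 360)] 245 [(291, 359)] 249 [(292, 359)] 253 [(293, 357)] 257 [(294, 357)] 261 [(293, 358)] 
pliers 0.56 2654 233 374
233 [(351, 356)] 237 [(349, 360)] 241 [(345, 360)] 245 [(342, 360)] 249 [(342, 360)] 253 [(355, 358)] 
[183, 306] [262, 438]
```

View pics/w12.png

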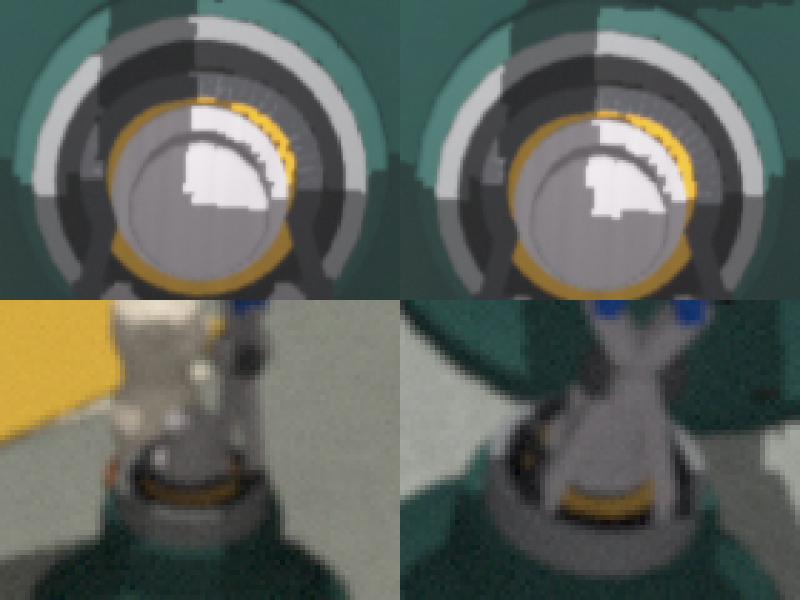

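The picture shows the back clear of the land (gold strip) once backed up. The ring itself held its shape. I need its height and tilt, so I'll measure from the fixed cameras numerically.

```bash
cat > fx.py <<'E'
from h import *
t=np.linspace(0,2*np.pi,73)
ax=np.array([.537,.231])
def circ(r,z): return np.c_[ax[0]+r*np.cos(t),ax[1]+r*np.sin(t),0*t+z]
T=tool()
for n in ("scene","side"):
    d=cam(n); np.savez("fx_"+n+".npz",f=d["frame"])
    for l,r,z0,z1 in (("bearing",.04,.08,.098),("turntable",.09,0,0)):
        for m in vision.outline_of(n,l)[:3]:
            w=np.argwhere(m["mask"]); print(n,l,round(m["conf"],2),w.min(0),w.max(0))
        q=np.vstack([proj(d,circ(r,z0)),proj(d,circ(r,z1))]); print("  pred",q.min(0).round(1),q.max(0).round(1))
    for s in (-1,1):
        p=(T@[-.0005,s*.0225,.108,1])[:3]; print("tip pred",s,[proj(d,np.r_[p[:2],z])[0].round(1).tolist() for z in (.1103,.106,.102)])
    for l in ("ring","pliers"):
        for m in vision.outline_of(n,l)[:3]:
            M=m["mask"]; w=np.argwhere(M); print(n,l,round(m["conf"],2),w.min(0),w.max(0))
            for r in range(max(w[:,0].min(),w[:,0].max()-16),w[:,0].max()+1):
                c=np.where(M[r])[0]
                if len(c): print(r,[(int(s[0]),int(s[-1])) for s in np.split(c,np.where(np.diff(c)>1)[0]+1)],end=' ')
            print()
E
python3 fx.py
```

```text
scene bearing 0.72 [236 115] [274 149]
scene bearing 0.62 [254 415] [287 458]
scene bearing 0.53 [189 445] [195 466]
  pred [249.5 414.6] [286.9 459.6]
scene turntable 0.85 [185 391] [258 502]
scene turntable 0.84 [249 384] [336 477]
scene turntable 0.53 [201 446] [275 460]
  pred [268.1 384.1] [336.8 477.1]
tip pred -1 [[268.0, 426.6], [269.7, 426.3], [271.3, 426.0]]
tip pred 1 [[270.1, 451.9], [271.8, 451.5], [273.4, 451.2]]
scene pliers 0.77 [286 193] [329 240]
313 [(207, 213), (233, 240)] 314 [(208, 214), (234, 240)] 315 [(209, 215), (235, 240)] 316 [(210, 215), (237, 239)] 317 [(211, 216)] 318 [(211, 217)] 319 [(212, 218)] 320 [(213, 219)] 321 [(214, 220)] 322 [(214, 220)] 323 [(215, 221)] 324 [(215, 222)] 325 [(216, 222)] 326 [(217, 222)] 327 [(217, 222)] 328 [(218, 222)] 329 [(219, 221)] 
scene pliers 0.74 [200 426] [275 462]
259 [(430, 436), (447, 451)] 260 [(429, 436), (447, 451)] 261 [(429, 435), (447, 451)] 262 [(428, 435), (448, 451)] 263 [(427, 434), (448, 451)] 264 [(427, 434), (448, 451)] 265 [(426, 433), (448, 452)] 266 [(426, 432), (448, 452)] 267 [(426, 432), (448, 
[... 1280 characters left out ...]
[(315, 318)] 183 [(315, 318)] 184 [(315, 318)] 185 [(315, 318)] 186 [(316, 317)] 
side pliers 0.65 [294 393] [331 415]
315 [(396, 407)] 316 [(396, 406)] 317 [(396, 406)] 318 [(397, 406)] 319 [(397, 405)] 320 [(397, 403)] 321 [(397, 402)] 322 [(397, 402)] 323 [(397, 402)] 324 [(396, 401)] 325 [(396, 401)] 326 [(396, 401)] 327 [(395, 401)] 328 [(395, 401)] 329 [(395, 400)] 330 [(396, 400)] 331 [(397, 399)] 
side pliers 0.62 [299 397] [332 415]
318 [(401, 402)] 319 [(400, 403)] 320 [(400, 403)] 321 [(400, 403)] 322 [(399, 402)] 323 [(399, 402)] 324 [(399, 402)] 325 [(399, 402)] 326 [(398, 402)] 327 [(398, 402)] 328 [(398, 401)] 329 [(398, 401)] 330 [(397, 401)] 331 [(397, 400)] 332 [(398, 399)]
```

Run:
```python
from h import *
D=cam("side")
t=np.radians([100,130,160,180,200,230,260,280])
yaw=np.radians(5)
def ring(zc,slope):
    x=-.0035+.0245*np.cos(t); y=.0275*np.sin(t)
    X=.537+x*np.cos(yaw)-y*np.sin(yaw); Y=.231+x*np.sin(yaw)+y*np.cos(yaw)
    return X,Y,zc+slope*(x-.025)
for nm,zc,s in (("flat top .1135",.1135,0),("flat bot",.1095,0),("back low top",.1135,.2),("back low bot",.1095,.2),("back high bot",.1095,-.15)):
    print(nm,[tuple(v) for v in proj(D,np.c_[ring(zc,s)]).round(0).astype(int)[:,::1].tolist()])
f=D["frame"]; g=cv2.cvtColor(f,cv2.COLOR_RGB2GRAY)
print("cols",list(range(288,322)))
for r in range(174,204): print(r,' '.join(f"{v:3d}" for v in g[r,288:322]), "|", ''.join('G' if (int(p[0])-int(p[2])>40) else '.' for p in f[r,288:322]))
```

```text
flat top .1135 [(179, 298), (180, 294), (183, 293), (185, 294), (187, 296), (189, 300), (189, 305), (188, 308)]
flat bot [(180, 298), (182, 294), (185, 293), (186, 294), (188, 296), (190, 300), (190, 305), (190, 308)]
back low top [(181, 298), (183, 294), (187, 293), (189, 294), (190, 296), (191, 300), (191, 305), (190, 308)]
back low bot [(182, 298), (185, 294), (188, 293), (190, 294), (192, 296), (193, 300), (192, 305), (191, 308)]
back high bot [(178, 298), (180, 294), (182, 293), (184, 294), (186, 296), (188, 300), (189, 305), (188, 308)]
cols [288, 289, 290, 291, 292, 293, 294, 295, 296, 297, 298, 299, 300, 301, 302, 303, 304, 305, 306, 307, 308, 309, 310, 311, 312, 313, 314, 315, 316, 317, 318, 319, 320, 321]
174 146 145 145 142 141 140 130 123 127 122 125 128 128 127 114  97  91  91 100 115 117 106  86  82  79  78  79  90  92 103 122 131 134 135 | ..................................
175 145 148 153 157 159 153 136 124 126 126 125 136 142 142 127 105  87  85  90  94 102  93  80  80  81  80  81  86  94 102 118 132 133 131 | ..................................
176 140 148 160 161 1
[... 4234 characters left out ...]
  32  28  28  38  44  53  61  67  65  69  70  66  68  70  64  68  70  68  67  66  62  58  52  56  49  45  39  36  20  32  19  29  31 | ..................................
201  32  24  29  34  36  44  48  58  62  62  67  61  64  69  68  67  68  68  69  68  62  59  57  43  42  40  37  32  26  30  21  23  29  33 | ..................................
202  30  25  29  31  30  44  49  52  50  58  61  58  61  63  58  62  61  65  63  63  63  60  52  40  34  33  36  29  29  37  27  29  21  32 | ..................................
203  23  25  30  34  36  32  39  47  51  49  50  52  56  56  59  52  56  56  61  52  54  53  47  39  30  28  29  20  30  26  34  33  24  26 | ..................................
```

Run:
```python
from h import *
D=cam("side")
g=cv2.cvtColor(cv2.imread("pics/side0.png"),cv2.COLOR_BGR2GRAY)
print("    ",' '.join(f"{c:3d}" for c in range(288,322)))
for r in range(178,200): print(r,' '.join(f"{v:3d}" for v in g[r,288:322]))
t=np.radians([90,110,130,150,160,170,180,190,200,215,230,250,270,285])
yaw=np.radians(5)
def ring(zc,slope,R,ox,wid):
    x=ox+R*np.cos(t); y=(R+wid)*np.sin(t)
    return np.c_[.537+x*np.cos(yaw)-y*np.sin(yaw),.231+x*np.sin(yaw)+y*np.cos(yaw),zc+slope*(x-.025)]
S=lambda q:' '.join(f"{a:.1f},{b:.1f}" for a,b in proj(D,q))
print("init  top-inner",S(ring(.1135,0,.0182,0,0)))
print("init  bot-outer",S(ring(.1095,0,.024,0,0)))
for s in (0,.07,.14): 
    print(s,"top-inner",S(ring(.1135,s,.0182,-.0035,.0035)));print(s,"bot-outer",S(ring(.1095,s,.024,-.0035,.0035)))
print("rim",S(np.c_[.537+.02*np.cos(t),.231+.02*np.sin(t),0*t+.1095]))
```

```text
288 289 290 291 292 293 294 295 296 297 298 299 300 301 302 303 304 305 306 307 308 309 310 311 312 313 314 315 316 317 318 319 320 321
178 128 134 150 162 169 174 163 144 134 129 126 137 154 164 167 169 169 170 168 161 151 131 105  85  78  74  69  86 111 135 141 141 144 138
179 123 118 131 142 155 163 160 144 132 128 113 113 130 144 156 158 160 157 155 144 128 106  76  70  72  69  73  91 112 135 140 142 139 144
180 125 114 113 124 134 141 142 135 123 110  96  93 105 115 126 132 132 133 129 117 103  88  80  89 100 108 107 116 123 134 142 143 142 143
181 130 110 112 115 116 123 125 112  93  79  69  80  90  99 103 111 108 109 104  99  91  93 104 109 118 119 128 129 136 138 134 139 141 140
182 134 114 109 111 114 116 110  91  72  60  76  85  88  93  98  99 101 100  96  91  88  99 119 118 107 110 113 121 131 128 122 120 132 136
183 127 110 107 111 113 105  89  71  60  74  94  95  86  93  96  98 103  96  96  95  92 102 124 121  87  74  87 101 112 106  94  92 111 131
184 118 101 104 111 106  86  65  51  53  80 101  97  92  92  96 100  99  98  95  90  89 102 123 111  73  50  64  75  80  66 
[... 3047 characters left out ...]
,299.1 181.2,296.4 182.8,294.5 184.7,293.5 185.7,293.4 186.7,293.6 187.6,294.1 188.5,294.9 189.3,295.9 190.3,297.8 190.9,300.1 191.1,303.4 190.7,306.6 189.9,308.7
0.14 top-inner 180.6,299.9 181.6,297.8 182.9,296.4 184.5,295.7 185.3,295.7 186.1,295.8 186.8,296.2 187.5,296.8 188.1,297.6 188.8,299.1 189.3,300.8 189.3,303.4 188.9,305.8 188.2,307.4
0.14 bot-outer 180.8,299.1 182.1,296.4 183.8,294.5 185.8,293.5 186.8,293.4 187.8,293.7 188.8,294.2 189.7,294.9 190.5,295.9 191.4,297.8 191.9,300.1 192.0,303.4 191.3,306.6 190.4,308.7
rim 180.6,302.0 181.2,299.6 182.1,297.7 183.4,296.6 184.1,296.4 184.8,296.4 185.5,296.6 186.2,297.1 186.8,297.8 187.6,299.2 188.2,300.9 188.5,303.5 188.4,306.2 188.0,308.1
```

The explanation: as the handles close, the pads carry the pliers down about 6 mm in the grip. The boss moved up about 4 px in the wrist view and the ring sits about 3.5 mm lower in the side view. So the contact was the ring already reaching the bearing, with no catch on the land. I descend to a light contact.

```bash
python3 -m handwheel '[[0,0,0.003,0],[0,0,0.007,0],[0,0,0.011,0],[0,0,0.014,0],[0,0,0.014,0],[0,0,0.0155,0],[0,0,0.0155,0],[0,0,0.0155,0]]'
```

```text
time: 16.1
position: [0.5619, 0.2334, 0.2141]
tool_rot: [-0.045, 0.999, 0.0, 0.0]
ft_force: [-0.0, 0.2, 1.7]
grip_width: 0.0339
grip_force: 22.4
```

```bash
python3 -m handwheel '[[-0.003,0,0,0],[-0.006,0,0,0],[-0.006,0,0,0]]'
python3 -m handwheel '[[-0.003,0,0,0],[-0.003,0,0,0]]'
python3 -m handwheel '[[-0.002,0,0,0],[-0.002,0,0,0]]'
python3 look.py w13 | cut -c1-600
python3 - <<'E'
from h import *
d=cam("side"); g=cv2.cvtColor(d["frame"],cv2.COLOR_RGB2GRAY); print(g[182:200,296:310:2].tolist())
f=np.load("w13.npz")["f"]
for r in range(150,176): print(r,f[r,312:340:7].tolist())
E
```

```text
time: 16.35
position: [0.5637, 0.2335, 0.2141]
tool_rot: [-0.045, 0.999, -0.0, 0.0]
ft_force: [-0.6, -0.9, 3.0]
grip_width: 0.0339
grip_force: 22.6
time: 16.52
position: [0.5645, 0.2336, 0.214]
tool_rot: [-0.045, 0.999, -0.0, 0.0]
ft_force: [-1.0, -1.4, 4.2]
grip_width: 0.034
grip_force: 22.7
time: 16.68
position: [0.5651, 0.2337, 0.214]
tool_rot: [-0.045, 0.999, -0.0, 0.0]
ft_force: [-0.8, -0.8, 4.7]
grip_width: 0.0343
grip_force: 22.8
[0.56502802 0.2336671  0.21397739] [-0.8 -0.8  4.7] 0.03427376198626849 22.839829470030963
ring 0.82 833 156 241
156 [(335, 335)] 160 [(331, 347)] 164 [(333, 353)] 168 [(346, 358)] 172 [(351, 361)] 176 [(354, 363)] 180 [(356, 364)] 184 [(357, 365)] 188 [(358, 366)] 192 [(359, 367)] 196 [(358, 366)] 200 [(357, 366)] 204 [(356, 364)] 208 [(356, 363)] 212 [(357, 363)] 216 [(358, 364)] 220 [(360, 365)] 224 [(361, 366)] 228 [(359, 369)] 232 [(362, 370)] 236 [(362, 370)] 240 [(362, 370)] 
ring 0.61 1812 155 241
155 [(322, 329)] 159 [(304, 346)] 163 [(298, 354)] 167 [(293, 306), (345, 358)] 171 [(289, 300), (350, 361)] 175 [(287, 296), (354, 363)] 179 [(285,
[... 2416 characters left out ...]
1, 110, 80], [166, 153, 149], [142, 115, 71]]
167 [[140, 111, 55], [129, 120, 117], [219, 214, 218], [160, 144, 135]]
168 [[137, 112, 72], [135, 130, 135], [235, 231, 235], [214, 205, 210]]
169 [[132, 119, 110], [136, 132, 136], [236, 232, 235], [233, 228, 232]]
170 [[132, 126, 129], [137, 132, 136], [236, 232, 235], [234, 230, 234]]
171 [[134, 130, 134], [136, 131, 136], [236, 232, 235], [234, 229, 233]]
172 [[135, 131, 136], [136, 132, 137], [236, 232, 235], [234, 229, 233]]
173 [[134, 130, 135], [136, 131, 136], [235, 231, 235], [234, 230, 233]]
174 [[133, 130, 134], [136, 130, 136], [225, 219, 224], [232, 227, 231]]
175 [[134, 130, 134], [132, 127, 132], [169, 163, 168], [202, 195, 201]]
```

```bash
cat > rb.py <<'E'
import sys
from h import *
o=robot.get_obs(); d=cam("wrist"); f=d["frame"].astype(int); np.savez(sys.argv[1]+".npz",f=d["frame"],T=d["T"])
print(o["ft_force"].round(1),o["position"].round(4))
# back: ring outer (dark->ring), ring inner (->gold/steel) , land rim
for c in (318,322,333,337): print(c,' '.join(f"{int(v)}" for v in f[150:180,c,0]),"|",''.join('G' if p[0]-p[2]>35 else ('S' if p.min()>115 else '.') for p in f[150:180,c]))
for l in ("ring","pliers"):
    for m in vision.outline_of("wrist",l)[:2]:
        M=m["mask"]; rr=np.where(M.any(1))[0]
        if m["conf"]>.4: print(l,round(m["conf"],2),rr.min(),rr.max(),[(r,int(np.where(M[r])[0].min()),int(np.where(M[r])[0].max())) for r in (175,190,205,230,236) if M[r].any()])
E
python3 -m handwheel '[[0,0,-0.003,0],[0,0,-0.0053,0],[0,0,-0.0053,0]]'
python3 -m handwheel '[[-0.003,0,0,0],[-0.006,0,0,0],[-0.006,0,0,0]]'
python3 rb.py w14
```

```text
time: 17.13
position: [0.5644, 0.2337, 0.2143]
tool_rot: [-0.045, 0.999, -0.0, -0.001]
ft_force: [-0.3, -0.0, -2.5]
grip_width: 0.0336
grip_force: 22.1
time: 17.38
position: [0.5663, 0.2338, 0.2146]
tool_rot: [-0.045, 0.999, -0.0, -0.001]
ft_force: [-1.4, 0.2, -0.8]
grip_width: 0.0343
grip_force: 22.3
[-1.4  0.2 -0.8] [0.5663 0.2338 0.2146]
318 44 44 46 49 69 92 87 64 59 60 60 58 59 60 66 96 124 133 135 135 135 135 136 134 122 107 104 109 126 137 | .....G..........SSSSSSSSS...SS
322 49 55 64 70 90 94 64 59 60 59 61 60 62 63 96 184 224 226 226 226 226 226 223 184 120 106 118 169 218 232 | .....G.........SSSSSSSSS...SSS
333 69 70 69 70 78 102 113 110 106 101 101 100 100 100 101 122 199 232 234 234 234 234 234 226 187 132 108 106 135 203 | ...............SSSSSSSSSSS..SS
337 69 68 68 70 69 64 68 87 98 100 100 99 100 100 102 127 181 213 227 236 236 236 236 236 236 235 228 179 116 120 | ................GGSSSSSSSSSS.S
ring 0.65 156 243 [(175, 287, 363), (190, 283, 367), (205, 285, 365), (230, 280, 370), (236, 279, 370)]
pliers 0.71 229 375 [(230, 294, 357), (236, 290, 361)]
pliers 0.56 229 374 [(230, 351, 357), (236, 347, 361)]
```

```bash
python3 -m handwheel '[[-0.003,0,0,0],[-0.005,0,0,0],[-0.005,0,0,0]]'
python3 rb.py w15
python3 -m handwheel '[[-0.003,0,0,0],[-0.004,0,0,0],[-0.004,0,0,0]]'
python3 rb.py w16
```

```text
time: 17.78
position: [0.5679, 0.2339, 0.2151]
tool_rot: [-0.045, 0.999, -0.0, -0.0]
ft_force: [-1.2, -1.4, -2.5]
grip_width: 0.0342
grip_force: 22.4
[-1.2 -1.4 -2.5] [0.5679 0.2339 0.2151]
318 45 56 99 111 72 59 59 59 59 60 59 63 87 118 133 135 135 134 135 135 133 125 109 105 115 130 137 138 140 140 | ..GG..........SSSSSSSS...SSSSS
322 66 79 104 111 88 63 60 61 61 61 63 88 178 223 226 226 226 226 226 225 212 160 114 117 166 216 232 236 238 237 | ............SSSSSSSSSS..SSSSSS
333 68 72 93 108 105 102 101 101 102 102 101 102 114 176 224 233 234 234 234 234 231 202 142 114 107 133 198 228 234 236 | .............SSSSSSSSSS..SSSSS
337 69 68 61 62 84 101 105 102 102 102 103 101 113 174 200 219 234 236 236 236 236 236 236 230 185 118 117 165 210 224 | .............GGSSSSSSSSSS..SSS
ring 0.98 153 240 [(175, 287, 364), (190, 283, 367), (205, 286, 364), (230, 280, 370), (236, 280, 370)]
ring 0.69 155 240 [(175, 354, 364), (190, 359, 367), (205, 355, 363), (230, 361, 370), (236, 362, 370)]
pliers 0.68 228 374 [(230, 292, 359), (236, 291, 361)]
pliers 0.51 155 240 [(175, 355, 363), (190, 359, 
[... 470 characters left out ...]
113 143 205 230 236 238 238 237 237 237 | G........SSSSSSSSSSS.SSSSSSSSS
333 101 129 126 118 114 118 120 112 109 111 143 208 232 234 234 234 234 231 205 152 125 108 119 180 222 232 235 237 236 236 | ..SS.SS...SSSSSSSSSSS..SSSSSSS
337 64 70 90 101 102 101 101 101 101 104 129 183 217 229 235 236 236 236 236 236 233 218 162 115 137 185 218 228 232 233 | ...........GGSSSSSSSSSS.SSSSSS
ring 0.9 153 237 [(175, 356, 365), (190, 358, 367), (205, 356, 364), (230, 362, 370), (236, 362, 369)]
ring 0.79 151 239 [(175, 285, 365), (190, 283, 367), (205, 287, 363), (230, 279, 370), (236, 279, 370)]
pliers 0.94 224 375 [(230, 348, 361), (236, 344, 361)]
pliers 0.56 224 375 [(230, 290, 361), (236, 290, 360)]
```

```bash
python3 -m handwheel '[[0,0,0.002,0],[0,0,0.003,0],[0,0,0.003,0]]'
python3 -m handwheel '[[-0.001,0,0.0005,0],[-0.003,0,0.001,0],[-0.003,0,0.001,0],[-0.003,0,0.001,0]]' 43.5 40
python3 rb.py w17
python3 -m handwheel '[[-0.001,0,0.0005,0],[-0.003,0,0.001,0],[-0.003,0,0.001,0],[-0.003,0,0.001,0]]' 49.2 40
python3 rb.py w18
```

```text
time: 18.58
position: [0.5694, 0.2341, 0.2143]
tool_rot: [-0.045, 0.999, -0.0, 0.0]
ft_force: [-1.4, -0.7, -2.0]
grip_width: 0.0341
grip_force: 22.4
time: 18.92
position: [0.5706, 0.2342, 0.2142]
tool_rot: [-0.045, 0.999, 0.0, 0.0]
ft_force: [-1.7, -0.1, -1.3]
grip_width: 0.0382
grip_force: 19.3
[-1.7 -0.1 -1.3] [0.5706 0.2342 0.2142]
318 62 58 58 56 57 58 58 69 105 130 134 136 136 135 135 134 132 118 104 108 122 135 138 141 139 139 139 138 139 139 | .........SSSSSSSS...SSSSSSSSSS
322 87 63 59 60 63 63 70 124 195 224 226 225 225 225 226 224 191 129 114 155 211 231 236 238 238 237 237 237 237 237 | .......SSSSSSSSSSS.SSSSSSSSSSS
333 122 124 118 109 104 99 99 104 140 207 232 234 234 233 233 232 205 151 124 107 119 179 222 232 235 237 236 236 235 235 | SSS.....SSSSSSSSSSS..SSSSSSSSS
337 84 97 98 100 99 100 98 100 114 171 214 228 235 236 236 236 236 236 233 218 163 115 139 195 222 229 232 233 233 232 | .........GGSSSSSSSSSS.SSSSSSSS
ring 0.69 150 236 [(175, 356, 364), (190, 357, 365), (205, 353, 361), (230, 358, 366), (236, 359, 365)]
ring 0.56 149 238 [(175, 286, 364), (190, 285, 365), 
[... 525 characters left out ...]
 157 198 224 226 226 226 223 201 145 115 144 204 230 236 238 237 237 237 237 237 237 237 236 | ......SSSSSSSSSS.SSSSSSSSSSSSS
333 99 100 105 109 105 103 132 202 232 234 234 234 234 233 226 193 135 109 125 185 224 233 236 236 236 236 236 235 235 235 | ......SSSSSSSSSSS.SSSSSSSSSSSS
337 98 99 99 98 98 101 101 122 182 226 235 236 236 236 236 236 233 212 149 119 162 209 225 230 233 234 233 233 233 232 | ........SSSSSSSSSSS.SSSSSSSSSS
ring 0.96 146 237 [(175, 286, 363), (190, 287, 363), (205, 291, 358), (230, 287, 363), (236, 288, 296)]
ring 0.54 223 375 [(230, 298, 354), (236, 298, 354)]
pliers 0.89 223 374 [(230, 340, 354), (236, 341, 354)]
pliers 0.78 222 375 [(230, 298, 354), (236, 298, 354)]
```

```bash
sed -i 's/f\[150:180/f[140:170/g' rb.py
python3 -m handwheel '[[-0.001,0,0.0005,0],[-0.002,0,0.001,0],[-0.002,0,0.001,0],[-0.002,0,0.001,0]]' 54.9 40
python3 rb.py w19
python3 -m handwheel '[[-0.001,0,0.0005,0],[-0.0015,0,0.001,0],[-0.0015,0,0.001,0],[-0.0015,0,0.001,0]]' 60.6 40
python3 rb.py w20
```

```text
time: 19.88
position: [0.5722, 0.2346, 0.2136]
tool_rot: [-0.045, 0.999, 0.0, 0.001]
ft_force: [-0.1, 0.3, -0.8]
grip_width: 0.0479
grip_force: 4.5
[-0.1  0.3 -0.8] [0.5722 0.2346 0.2136]
318 43 44 46 48 55 64 62 60 59 59 61 60 59 61 78 106 127 135 136 136 135 135 135 135 124 110 115 164 217 233 | ................SSSSSSSSS..SSS
322 65 63 64 65 73 89 100 103 103 102 91 68 65 68 108 185 225 227 228 228 233 237 236 220 162 117 142 205 230 236 | ...............SSSSSSSSSS.SSSS
333 69 70 70 70 71 81 100 105 107 110 105 107 105 107 108 122 178 224 233 234 234 234 234 232 207 151 123 113 154 212 | ................SSSSSSSSSSS.SS
337 69 68 68 69 67 63 61 84 99 101 101 101 101 102 101 107 123 155 213 235 237 237 237 237 237 236 231 191 123 124 | .................SSSSSSSSSSSSS
ring 0.72 147 235 [(175, 355, 362), (190, 355, 362), (205, 350, 357), (230, 351, 362)]
ring 0.64 146 237 [(175, 285, 362), (190, 286, 362), (205, 291, 358), (230, 286, 362), (236, 287, 360)]
pliers 0.63 66 261 [(175, 225, 425), (190, 227, 423), (205, 232, 417), (230, 246, 402), (236, 251, 398)]
pliers 0.6 224 374 [(230, 30
[... 413 characters left out ...]
7 227 227 227 228 225 205 150 114 134 199 230 237 | ...............SSSSSSSSSS.SSSS
333 70 71 70 69 71 91 112 114 113 104 104 105 105 106 106 123 183 226 235 235 235 235 235 233 208 144 117 118 173 220 | ................SSSSSSSSSS..SS
337 71 70 68 69 69 63 60 83 101 101 101 102 102 103 103 116 134 161 215 236 237 237 237 237 237 237 230 188 122 136 | ................SSSSSSSSSSSSSS
ring 0.73 146 237 [(175, 286, 363), (190, 286, 362), (205, 291, 358), (230, 287, 362), (236, 288, 361)]
ring 0.73 149 236 [(175, 354, 363), (190, 356, 362), (205, 351, 358), (230, 350, 362), (236, 355, 359)]
pliers 0.91 224 375 [(230, 335, 348), (236, 339, 348)]
pliers 0.82 223 375 [(230, 304, 348), (236, 304, 348)]
```

The ring stopped at about 0.11 rad opening and its back slid out about 1.7 mm during the release: it is off-centre. I re-spread, draw it in again, and follow more strongly while releasing.

```bash
python3 -m handwheel '[[0,0,0,0],[0,0,-0.001,0],[0,0,-0.001,0],[0,0,-0.001,0]]' 49.2 40
python3 -m handwheel '[[0.001,0,-0.001,0],[0.002,0,-0.0015,0],[0.002,0,-0.0015,0],[0.002,0,-0.0015,0]]' 43.5 40
python3 -m handwheel '[[0,0,-0.0005,0],[0,0,-0.001,0],[0,0,-0.001,0],[0,0,-0.001,0]]' 38.5 40
python3 rb.py w21
python3 -m handwheel '[[-0.003,0,0,0],[-0.006,0,0,0],[-0.006,0,0,0]]'
python3 rb.py w22
```

```text
time: 20.85
position: [0.5724, 0.234, 0.2138]
tool_rot: [-0.045, 0.999, -0.0, 0.0]
ft_force: [0.3, -2.0, 1.6]
grip_width: 0.0436
grip_force: 11.6
time: 21.18
position: [0.5719, 0.234, 0.2141]
tool_rot: [-0.045, 0.999, -0.0, 0.0]
ft_force: [-0.4, -2.4, 2.2]
grip_width: 0.0384
grip_force: 20.8
time: 21.52
position: [0.5716, 0.2343, 0.2142]
tool_rot: [-0.045, 0.999, -0.0, -0.0]
ft_force: [0.6, -2.3, 0.5]
grip_width: 0.0344
grip_force: 22.7
[ 0.6 -2.3  0.5] [0.5716 0.2343 0.2142]
318 45 45 47 45 45 54 100 136 119 73 62 62 62 62 64 66 91 121 133 134 135 134 134 135 134 124 110 111 158 214 | ......GGG........SSSSSSSSS..SS
322 49 49 54 63 69 115 185 209 156 112 106 92 66 62 63 90 175 222 226 225 225 225 225 225 213 163 115 130 196 228 | .....GGGG.......SSSSSSSSSS.SSS
333 69 69 71 69 69 81 150 219 218 146 107 104 104 104 103 89 93 169 223 233 233 234 234 233 231 205 143 114 114 163 | ......GGGG.......SSSSSSSSSS..S
337 69 68 68 69 67 67 75 119 193 207 125 105 104 105 103 102 105 108 142 210 234 236 236 236 236 236 235 229 184 120 | .......GGG........SSSSSSSSSSSS
ring 0.98 150 235 [(175, 357, 
[... 586 characters left out ...]
0 64 63 79 150 212 224 226 226 226 225 225 222 184 120 127 191 227 235 237 237 | ...GGG.......SSSSSSSSSS.SSSSSS
333 71 71 73 102 187 233 215 139 126 120 114 113 110 107 163 223 233 234 234 234 234 232 206 148 120 112 152 210 230 235 | ....GGGSSS....SSSSSSSSSSS.SSSS
337 68 69 70 70 94 179 227 185 117 104 104 104 105 104 106 131 201 234 236 236 236 236 236 236 232 208 150 130 177 216 | .....GGG.......SSSSSSSSSSSSSSS
ring 0.89 148 233 [(175, 357, 366), (190, 357, 365), (205, 357, 363), (230, 362, 370)]
ring 0.88 146 234 [(175, 283, 366), (190, 283, 365), (205, 286, 364), (230, 280, 370)]
pliers 0.84 222 374 [(230, 346, 360), (236, 343, 360)]
pliers 0.7 222 374 [(230, 290, 360), (236, 290, 360)]
```

```bash
sed -i 's/f\[140:170/f[132:162/g' rb.py
python3 -m handwheel '[[-0.003,0,0,0],[-0.005,0,-0.001,0],[-0.005,0,-0.001,0]]'
python3 rb.py w23
python3 -m handwheel '[[-0.003,0,0,0],[-0.006,0,-0.001,0],[-0.006,0,-0.001,0]]'
python3 rb.py w24
```

```text
time: 22.32
position: [0.5745, 0.2348, 0.2141]
tool_rot: [-0.045, 0.999, 0.0, -0.001]
ft_force: [-1.2, -1.3, 0.3]
grip_width: 0.0338
grip_force: 22.3
[-1.2 -1.3  0.3] [0.5745 0.2348 0.2141]
318 45 46 44 46 45 46 46 46 50 70 112 139 130 98 68 62 63 63 63 73 106 131 135 135 135 136 136 135 131 116 | ..........GGGG.......SSSSSSSS.
322 53 64 65 64 64 66 65 66 77 133 208 230 218 126 105 90 69 68 74 124 194 224 226 226 227 232 236 235 212 143 | .........GGGG......SSSSSSSSSSS
333 70 70 70 70 70 72 70 71 71 83 154 225 231 199 132 116 116 122 109 97 123 198 231 234 234 234 233 231 208 155 | ..........GGGGSSSS..SSSSSSSSSS
337 70 71 72 71 70 70 72 70 70 71 83 153 223 220 131 106 104 105 105 105 106 116 174 225 236 236 236 236 236 236 | ...........GGG........SSSSSSSS
ring 0.93 145 233 [(175, 284, 366), (190, 284, 366), (205, 286, 365), (230, 280, 371)]
ring 0.73 147 231 [(175, 358, 366), (190, 358, 365), (205, 358, 366), (230, 364, 370)]
pliers 0.85 221 374 [(230, 346, 361), (236, 343, 361)]
pliers 0.65 220 374 [(230, 290, 361), (236, 290, 361)]
time: 22.72
position: [0.5762, 0.2348, 0.2143]
too
[... 313 characters left out ...]
24 211 132 106 103 105 106 97 102 175 223 226 227 226 226 226 225 208 156 130 185 225 | ......GGGGG......SSSSSSSSSSSSS
333 70 70 69 69 70 70 75 124 204 235 221 136 117 120 121 121 100 97 180 230 234 234 234 234 234 231 208 142 115 142 | .......GGGG.SSSS..SSSSSSSSSS.S
337 71 70 69 70 71 69 70 75 113 193 229 190 118 103 104 103 103 104 108 140 206 234 236 236 236 236 236 236 231 192 | ........GGGG.......SSSSSSSSSSS
ring 0.82 142 231 [(175, 358, 367), (190, 356, 365), (205, 358, 366), (230, 362, 370)]
ring 0.68 142 231 [(175, 283, 366), (190, 285, 365), (205, 285, 366), (230, 281, 370)]
pliers 0.86 219 374 [(230, 345, 361), (236, 343, 361)]
pliers 0.83 219 375 [(230, 290, 361), (236, 291, 361)]
```

```bash
python3 -m handwheel '[[0,0,0.002,0],[0,0,0.004,0],[0,0,0.004,0]]'
python3 -m handwheel '[[-0.003,0,0.0005,0],[-0.006,0,0.001,0],[-0.006,0,0.001,0]]' 43.5 40
python3 rb.py w25
python3 -m handwheel '[[-0.003,0,0.0005,0],[-0.006,0,0.001,0],[-0.006,0,0.001,0]]' 49.2 40
python3 rb.py w26
```

```text
time: 23.12
position: [0.5769, 0.2348, 0.214]
tool_rot: [-0.045, 0.999, 0.0, 0.0]
ft_force: [-1.3, -0.4, -0.0]
grip_width: 0.0339
grip_force: 22.1
time: 23.37
position: [0.5793, 0.2351, 0.2139]
tool_rot: [-0.045, 0.999, 0.0, 0.001]
ft_force: [-1.0, -0.6, 1.8]
grip_width: 0.0378
grip_force: 17.6
[-1.  -0.6  1.8] [0.5793 0.2351 0.2139]
318 49 65 107 140 133 100 67 63 62 62 65 75 107 133 136 135 135 136 136 135 129 116 127 188 228 235 238 238 237 221 | ..GGGG.......SSSSSSSS.SSSSSSSS
322 76 141 223 228 212 124 106 105 107 107 103 142 209 225 227 227 227 227 227 228 206 133 168 218 232 237 238 237 237 238 | .GGGG......SSSSSSSSSSSSSSSSSSS
333 72 85 159 234 234 203 135 124 121 121 115 108 147 217 233 234 235 235 234 232 214 153 129 131 189 226 233 236 236 236 | ..GGGGSSSS..SSSSSSSSSSSSSSSSSS
337 70 72 83 146 222 225 135 106 104 105 104 105 105 119 184 233 236 236 237 237 237 236 234 216 161 157 201 223 229 232 | ...GGGG......SSSSSSSSSSSSSSSSS
ring 0.9 139 226 [(175, 357, 366), (190, 354, 361), (205, 357, 363)]
ring 0.67 137 228 [(175, 285, 365), (190, 289, 362), (205, 287, 365)]
pliers 0.93
[... 456 characters left out ...]
 105 105 105 104 145 219 233 227 226 226 226 226 224 196 134 177 223 233 237 238 238 238 237 237 237 237 | GG......SSSSSSSSSSSSSSSSSSSSSS
333 234 235 210 131 115 115 115 113 107 144 217 233 235 234 234 234 233 215 153 128 145 202 229 235 236 236 236 236 236 236 | GGGS.....SSSSSSSSSSSSSSSSSSSSS
337 141 223 229 146 107 104 104 104 104 106 134 199 233 236 236 236 236 236 236 233 215 168 176 215 226 232 234 234 234 233 | GGGG......SSSSSSSSSSSSSSSSSSSS
ring 0.8 134 225 [(175, 286, 363), (190, 292, 358), (205, 290, 361)]
ring 0.75 135 225 [(175, 355, 364), (190, 351, 359), (205, 354, 361)]
pliers 0.76 214 374 [(230, 342, 353), (236, 345, 351)]
pliers 0.66 213 375 [(230, 299, 354), (236, 300, 352)]
```

```bash
sed -i 's/f\[132:162/f[122:152/g' rb.py
python3 -m handwheel '[[-0.003,0,0.0005,0],[-0.006,0,0,0],[-0.006,0,0,0]]' 54.9 40
python3 rb.py w27
python3 -m handwheel '[[-0.003,0,0,0],[-0.003,0,0,0],[-0.003,0,0,0]]' 60.6 40
python3 rb.py w28
```

```text
time: 24.17
position: [0.5826, 0.2354, 0.213]
tool_rot: [-0.045, 0.999, 0.0, 0.001]
ft_force: [0.4, -0.1, 4.4]
grip_width: 0.0476
grip_force: 5.7
[ 0.4 -0.1  4.4] [0.5826 0.2354 0.213 ]
318 45 46 46 43 46 50 76 130 141 128 74 62 64 61 63 66 93 129 135 135 136 136 136 136 134 128 126 178 224 234 | .......GGG.......SSSSSSSSSSSSS
322 47 46 46 46 50 71 146 224 218 137 107 106 107 105 100 101 174 232 228 227 227 228 231 236 226 176 158 212 231 236 | ......GGGG......SSSSSSSSSSSSSS
333 45 46 47 48 45 49 80 164 235 230 149 110 107 107 110 111 109 163 230 235 235 235 234 234 233 216 150 132 173 220 | .......GGGG......SSSSSSSSSSSSS
337 47 46 46 47 51 65 67 80 153 236 231 146 107 105 105 107 108 114 139 202 235 237 237 237 237 237 237 234 212 168 | ........GGGG......SSSSSSSSSSSS
ring 0.62 133 223 [(175, 355, 360), (190, 350, 355), (205, 352, 359)]
ring 0.57 132 226 [(175, 287, 361), (190, 293, 356), (205, 292, 358)]
pliers 0.8 213 375 [(230, 302, 350), (236, 303, 349)]
pliers 0.78 213 374 [(230, 343, 350), (236, 344, 348)]
time: 24.57
position: [0.5828, 0.2353, 0.2127]
tool_rot: [-0.045, 0.999,
[... 254 characters left out ...]
SSS
322 47 47 46 48 48 70 144 224 219 138 107 107 106 105 98 98 175 235 238 238 235 228 227 226 213 160 157 211 231 236 | ......GGGG......SSSSSSSSSSSSSS
333 46 47 47 46 47 50 83 168 236 230 149 108 107 108 109 107 108 169 230 235 235 235 234 234 233 216 148 131 183 225 | .......GGGG......SSSSSSSSSSSSS
337 47 47 47 46 48 49 49 83 170 237 232 147 108 105 107 105 106 113 162 222 236 238 237 237 237 237 236 232 206 171 | ........GGGG......SSSSSSSSSSSS
ring 0.6 131 226 [(175, 288, 361), (190, 294, 354), (205, 294, 356)]
ring 0.57 133 224 [(175, 356, 360), (190, 348, 355), (205, 349, 357)]
pliers 0.81 212 374 [(230, 342, 348), (236, 344, 347)]
pliers 0.77 211 375 [(230, 304, 348), (236, 305, 347)]
```

```bash
python3 -m handwheel '[[0,0,0,0],[0,0,0,0],[0,0,0,0],[0,0,0,0]]' 66 40
python3 -m handwheel '[[0,0,0,0],[0,0,0,0],[0,0,0,0]]' 72 40
python3 look.py w29 | cut -c1-1200
```

```text
time: 25.05
position: [0.5826, 0.2352, 0.2126]
tool_rot: [-0.045, 0.999, -0.0, -0.001]
ft_force: [-0.0, -0.3, -2.0]
grip_width: 0.0574
grip_force: 4.3
time: 25.3
position: [0.5829, 0.2352, 0.2128]
tool_rot: [-0.045, 0.999, -0.0, -0.0]
ft_force: [-0.3, 0.9, -1.3]
grip_width: 0.062
grip_force: 4.2
[0.58292005 0.23525634 0.21289251] [-0.3  0.9 -1.3] 0.06203339513475815 4.180604592547752
ring 0.83 787 133 223
133 [(334, 337)] 137 [(333, 345)] 141 [(339, 349)] 145 [(346, 353)] 149 [(349, 356)] 153 [(352, 358)] 157 [(354, 359)] 161 [(355, 360)] 165 [(356, 361)] 169 [(355, 362)] 173 [(354, 362)] 177 [(354, 361)] 181 [(353, 360)] 185 [(351, 358)] 189 [(348, 355)] 193 [(347, 355)] 197 [(348, 355)] 201 [(349, 356)] 205 [(349, 356)] 209 [(347, 358)] 213 [(346, 358)] 217 [(346, 357)] 221 [(346, 356)] 
ring 0.6 1574 131 225
131 [(321, 330)] 135 [(308, 339)] 139 [(302, 316), (333, 347)] 143 [(297, 307), (342, 351)] 147 [(293, 302), (348, 353)] 151 [(291, 298), (351, 356)] 155 [(290, 296), (354, 358)] 159 [(289, 294), (355, 360)] 163 [(288, 293), (356, 361)] 167 [(288, 292), (356, 361)] 171 [(288, 293), (356, 361)] 175 [(288, 293), (356, 361)] 179 [(290, 294), (354, 360)] 183 [(291, 296), (353, 358)] 187 [(293, 298), (351, 356)] 191 [(296, 301), (348, 354)] 195 [(296, 302), (349, 354)] 199 [(297, 302), (349, 355)] 203 [(296, 302), (349, 356)] 207 [(296, 302), (349, 357)] 211 [(296, 304), (347, 359)] 215 [(294, 306), (346, 358)] 219 [(295, 306), (345, 357)] 223 [(296, 306), (347, 356)] 
pliers 0.67 3567 216 374
216 [(332, 336)] 220 [(331, 342)] 224 [(331, 343)] 228 [(331, 343)] 232 [(340, 342)] 260 [(327, 353)] 264 [(327, 362)] 
pliers 0.65 8707 216 374
216 [(318, 319), (332, 335)] 220 [(310, 321), (331, 342)] 224 [(309, 321), (331, 343)] 228 [(309, 320), (331, 343)] 232 [(309, 343)] 236 [(309, 343)] 240 [(309, 343)] 244 [(309, 343)] 248 [(295, 357)] 252 [(293, 359)] 256 [(292, 360)] 260 [(291, 361)] 264 [(291, 362)]
```

The ring's body looks nearly concentric, but the lugs read about 0.03 rad open, so its back is about 0.5 mm short of home. The pliers have tilted about 0.1 rad in the grip. First I straighten them by nudging the free tips lightly against the fixed land, then I draw the ring in once more.

```bash
python3 -m handwheel '[[0.01,0,0,0],[0.02,0,0,0],[0.03,0,0,0],[0.035,0,0,0],[0.04,0,0,0],[0.04,0,0,0]]'
python3 look.py w30 | cut -c1-900
```

```text
time: 25.95
position: [0.5706, 0.2342, 0.2131]
tool_rot: [-0.045, 0.999, -0.0, -0.0]
ft_force: [0.4, -0.9, -2.3]
grip_width: 0.063
grip_force: 4.2
[0.57088298 0.23423853 0.21311534] [ 0.4 -0.9 -2.3] 0.06295104920665237 4.166121585876681
ring 0.95 1790 150 244
150 [(318, 322)] 154 [(308, 340)] 158 [(301, 321), (329, 347)] 162 [(297, 309), (340, 352)] 166 [(294, 303), (346, 355)] 170 [(292, 299), (349, 357)] 174 [(290, 296), (352, 359)] 178 [(289, 294), (353, 360)] 182 [(288, 293), (354, 360)] 186 [(288, 293), (355, 361)] 190 [(288, 293), (356, 360)] 194 [(289, 294), (355, 360)] 198 [(290, 295), (354, 359)] 202 [(291, 297), (352, 357)] 206 [(293, 299), (350, 355)] 210 [(295, 302), (348, 354)] 214 [(295, 303), (347, 355)] 218 [(295, 303), (348, 355)] 222 [(296, 304), (348, 356)] 226 [(295, 304), (347, 357)] 230 [(294, 307), (346, 358)] 234 [(294, 308), (345, 358)] 238 [(295, 308), (344, 357)] 242 [(296, 308), (353, 355)] 
ring 0.79 677 153 242
153 [(333, 337)] 157 [(332, 343)] 161 [(341, 349)] 165 [(347, 353)] 169 [(349, 356)] 173 [(352, 358)] 177 [(354, 359)] 181 [(355, 360)] 185 [(356, 360)] 189 [(356, 360)] 193 [(356, 359)] 197 [(355, 358)] 201 [(353, 357)] 205 [(351, 355)] 209 [(348, 354)] 213 [(347, 354)] 217 [(348, 355)] 221 [(349, 355)] 225 [(348, 356)] 229 [(346, 357)] 233 [(346, 357)] 237 [(345, 357)] 241 [(347, 356)] 
pliers 0.91 8972 217 374
217 [(337, 338)] 221 [(310, 321), (331, 343)] 225 [(309, 321), (331, 343)] 229 [(309, 321), (331, 343)] 233 [(309, 343)] 237 [(309, 343)] 241 [(309, 343)] 245 [(308, 343)] 249 [(295, 358)] 253 [(293, 360)] 257 [(292, 361)] 261 [(291, 361)] 
pliers 0.66 3639 217 375
217 [(334, 338)] 221 [(330, 343)] 225 [(330, 343)] 229 [(331, 343)] 233 [(341, 343)] 257 [(343, 344)] 261 [(327, 355)]
```

```bash
python3 -m handwheel '[[0.01,0,0,0],[0.02,0,0,0],[0.03,0,0,0],[0.035,0,0,0],[0.035,0,0,0]]'
python3 look.py w31 | grep -A1 pliers | cut -c1-300
python3 -m handwheel '[[-0.01,0,0,0],[-0.02,0,-0.01,0],[-0.02,0,-0.06,0],[-0.02,0,-0.12,0],[-0.02,0,-0.15,0],[-0.02,0,-0.15,0],[-0.02,0,-0.15,0],[-0.02,0,-0.15,0]]'
python3 - <<'E'
from h import *
d=cam("wrist"); np.savez("w32.npz",f=d["frame"],T=d["T"]); print(tool()[:3,3])
for l in ("ring","pliers"):
    for m in vision.outline_of("wrist",l)[:2]:
        M=m["mask"]; rr=np.where(M.any(1))[0]; print(l,m["conf"],rr.min(),rr.max(),[(r,[(int(s[0]),int(s[-1])) for s in np.split(np.where(M[r])[0],np.where(np.diff(np.where(M[r])[0])>1)[0]+1)]) for r in range(rr.min(),min(rr.max(),250),4)])
E
```

```text
time: 26.52
position: [0.56, 0.2333, 0.213]
tool_rot: [-0.045, 0.999, -0.0, -0.0]
ft_force: [-0.9, 0.7, -1.8]
grip_width: 0.0627
grip_force: 4.1
pliers 0.77 3161 233 375
233 [(335, 340)] 237 [(331, 343)] 241 [(332, 343)] 
pliers 0.65 7995 233 374
233 [(337, 339)] 237 [(309, 321), (332, 343)] 241 [(309, 321), (331, 343)] 245 [(309, 343)] 249 [(309, 343)] 253 [(309, 343)] 257 [(300, 345)] 261 [(295, 357)] 
time: 27.33
position: [0.566, 0.2337, 0.2572]
tool_rot: [-0.045, 0.999, -0.0, -0.001]
ft_force: [0.2, -0.1, -2.2]
grip_width: 0.0627
grip_force: 4.2
[0.56581861 0.23364606 0.25691963]
ring 0.92 155 234 [(155, [(321, 328)]), (159, [(309, 340)]), (163, [(304, 314), (337, 346)]), (167, [(300, 307), (343, 350)]), (171, [(298, 303), (346, 352)]), (175, [(296, 301), (349, 354)]), (179, [(295, 299), (351, 355)]), (183, [(294, 298), (351, 356)]), (187, [(294, 298), (352, 357)]), (191, [(294, 298), (351, 356)]), (195, [(295, 299), (350, 355)]), (199, [(296, 301), (348, 354)]), (203, [(299, 303), (346, 351)]), (207, [(301, 307), (344, 350)]), (211, [(301, 307), (345, 351)]), (215, [(300, 306), (345, 352)]), (219, [(300, 307), (345, 353)]), (223, [(298, 309), (343, 355)]), (227, [(299, 309), (343, 354)]), (231, [(300, 308), (344, 354)])]
ring 0.59 156 234 [(156, [(331, 334)]), (160, [(329, 342)]), (164, [(338, 348)]), (168, [(343, 351)]), (172, [(346, 353)]), (176, [(349, 355)]), (180, [(350, 356)]), (184, [(351, 357)]), (188, [(351, 357)]), (192, [(350, 356)]), (196, [(349, 355)]), (200, [(348, 353)]), (204, [(345, 351)]), (208, [(345, 351)]), (212, [(345, 352)]), (216, [(346, 352)]), (220, [(345, 354)]), (224, [(343, 355)]), (228, [(343, 354)]), (232, [(344, 354)])]
pliers 0.92 224 375 [(224, [(318, 318)]), (228, [(311, 321), (332, 341)]), (232, [(309, 322), (331, 343)]), (236, [(309, 323), (330, 343)]), (240, [(309, 343)]), (244, [(309, 343)]), (248, [(309, 343)])]
pliers 0.63 249 257 [(249, [(0, 1)])]
```

Run:
```python
from h import *
a=np.load("w32.npz")["f"]; g=cv2.cvtColor(a,cv2.COLOR_RGB2GRAY)
print("cols 294..360")
for r in (221,223,225,227,229,231,233): print(r,' '.join(map(str,g[r,294:361])))
print("back rows 148..172 cols 316,320,324,328,332")
for c in (316,320,324,328,332): print(c,' '.join(map(str,g[148:172,c])))
print("sides row 186,190 cols 288..305 / 345..362")
for r in (184,188,192): print(r,' '.join(map(str,g[r,288:306])),'|',' '.join(map(str,g[r,344:364])))
```

```text
cols 294..360
221 101 102 101 101 100 89 69 60 59 58 58 60 56 51 50 49 46 46 45 46 46 46 45 44 45 45 45 47 45 44 47 46 46 45 45 46 44 44 46 45 45 44 45 45 45 43 44 46 45 49 54 55 56 60 58 60 58 58 59 69 76 95 101 102 100 96 81
223 97 102 102 100 85 70 61 59 58 59 58 59 59 60 58 56 49 44 45 44 45 45 45 46 46 46 44 45 45 44 45 45 45 45 45 45 45 44 44 44 46 45 45 44 45 44 44 44 45 53 56 58 57 58 58 58 58 58 58 59 67 93 99 95 84 70 63
225 71 83 96 98 83 64 59 60 58 58 58 58 61 59 61 59 51 47 46 48 52 55 70 88 91 85 81 79 61 46 45 45 43 45 44 45 55 74 81 83 87 89 68 56 52 50 48 52 61 59 59 58 59 58 59 57 56 58 57 58 66 75 72 65 62 63 62
227 64 64 68 76 81 67 61 60 59 58 58 60 58 57 59 61 71 83 89 96 102 103 105 103 104 104 102 96 67 49 45 45 45 44 45 45 59 90 100 103 103 102 103 103 103 99 94 96 87 67 59 59 57 58 57 57 57 58 59 58 60 62 63 62 61 58 56
229 60 62 63 63 64 62 60 59 59 60 60 59 59 59 63 86 93 100 103 103 103 104 104 103 102 103 103 99 91 87 87 86 87 85 86 86 89 97 101 103 103 103 103 103 103 104 104 102 97 89 68 58 58 58 58 58 58 58 58 58 60 61 59 58 56 57 56
231 58 58 57 60 
[... 739 characters left out ...]
39 139 137 128 111 106 125
328 58 65 65 79 138 178 171 137 110 107 110 112 101 124 191 222 224 224 224 221 184 121 111 153
332 72 70 70 73 102 164 194 178 130 121 116 114 97 101 191 231 234 233 234 234 231 200 134 111
sides row 186,190 cols 288..305 / 345..362
184 67 69 71 109 179 181 138 110 108 109 125 195 163 138 135 136 134 121 | 148 134 146 200 228 232 230 193 128 104 103 108 135 187 174 106 69 65 67 66
188 48 47 47 59 104 111 93 84 84 88 128 205 168 138 136 133 122 126 | 220 172 149 220 232 233 231 206 121 102 105 104 106 123 157 102 68 64 64 64
192 46 46 48 49 76 101 90 68 62 61 68 107 127 134 135 133 116 123 | 219 167 150 219 230 232 229 156 107 101 103 114 166 184 122 74 63 65 63 64
```

Run:
```python
from h import *
from scipy.optimize import least_squares
d=cam("wrist"); K=d
w2=np.load("w2.npz"); g=cv2.cvtColor(w2["f"],cv2.COLOR_RGB2GRAY)
print("w2 rows 100..176 at cols 362,366,370,374")
for c in (362,366,370,374): print(c,' '.join(map(str,g[102:174,c])))
# axis fit from rim in w32
w=np.load("w32.npz"); d["T"]=w["T"]
from numpy import cos,sin
rim=np.array([(160.6,324),(161.1,320),(161.9,316),(188,298.6),(184,298.4),(192,298.8),(184,351.4),(192,351.1),(161.3,328)])
out=np.array([(154.7,324),(155.1,320),(184,293.8),(192,294.4),(184,356.3),(192,355.5),(155.0,328)])
def fit(P,z,r0):
    X=np.array([onz(d,p,z)[:2] for p in P])
    s=least_squares(lambda q:np.hypot(*(X-q[:2]).T)-q[2],[.537,.231,r0]); return s.x,(s.fun*1e3).round(2)
print("rim",fit(rim,.1095,.02)); print("ring outer z.102",fit(out,.102,.024)); print("outer z.106",fit(out,.106,.024))
```

```text
w2 rows 100..176 at cols 362,366,370,374
362 114 127 132 131 109 84 76 76 75 74 75 75 73 75 74 74 75 73 72 62 56 56 54 56 55 55 55 54 54 56 55 55 54 55 54 53 54 55 54 54 54 54 54 54 54 54 54 55 54 54 54 54 52 54 53 58 66 70 71 71 71 71 72 70 72 72 72 89 113 126 128 128
366 84 84 85 84 84 79 76 75 76 75 74 75 74 75 75 74 73 74 76 90 122 127 124 111 96 83 73 63 62 62 59 57 56 55 55 56 55 54 54 54 56 54 55 55 56 56 58 60 63 70 83 96 112 119 110 87 73 72 72 70 72 73 71 71 71 72 71 71 72 82 88 82
370 82 84 83 83 83 79 76 75 75 75 75 75 75 75 75 74 76 75 75 80 110 128 130 130 130 131 130 130 131 131 131 131 130 131 129 129 128 129 129 129 129 129 130 130 129 129 129 128 128 129 130 128 125 110 80 72 71 71 70 71 71 71 72 72 71 69 72 74 76 78 79 78
374 72 71 70 73 77 77 78 76 75 77 76 75 76 76 77 77 78 78 79 80 82 87 94 96 101 106 114 118 120 121 123 124 126 126 127 128 128 128 128 128 127 127 126 125 123 121 119 116 115 108 101 95 86 75 73 72 71 73 72 70 71 71 71 71 70 72 73 75 74 72 69 68
rim (array([0.53717025, 0.2301542 , 0.02006515]), array([ 0.07,  0.03,  0.22, -0.17,  0.11,  0.  ,  0.06,  0.01, -0.32]))
ring outer z.102 (array([0.5372347 , 0.23016859, 0.02413864]), array([ 0.04,  0.02,  0.02, -0.01,  0.11, -0.09, -0.09]))
outer z.106 (array([0.53673856, 0.23014081, 0.02382709]), array([ 0.04,  0.02,  0.02, -0.01,  0.11, -0.09, -0.09]))
```

The ring is measured: its outer circle is centred within 0.1 mm of the spindle axis, at 24.14 mm radius at seat height. The lugs are about 0.01 rad open, so it is home. Now the pliers go back to the block.

```bash
python3 -m handwheel '[[0,0,-0.08,0],[0,0,-0.16,0],[0,-0.05,-0.2,0.01],[0.03,-0.14,-0.2,0.02],[0.06,-0.23,-0.2,0.03],[0.09,-0.32,-0.2,0.04],[0.12,-0.41,-0.2,0.05],[0.15,-0.5,-0.2,0.06],[0.18,-0.59,-0.2,0.07],[0.21,-0.68,-0.2,0.08],[0.24,-0.77,-0.2,0.09],[0.27,-0.84,-0.2,0.0929],[0.29,-0.9,-0.2,0.0929],[0.29,-0.9,-0.2,0.0929],[0.29,-0.9,-0.2,0.0929],[0.29,-0.9,-0.2,0.0929]]'
python3 - <<'E'
from h import *
T=tool();print(np.degrees(np.arctan2(T[1,1],T[0,1])))
v=np.array([.4756,-.1731,.25])-T[:3,3]; print((T[:3,:3].T@v/.3).round(4))
E
```

```text
time: 28.87
position: [0.5041, -0.0424, 0.3178]
tool_rot: [0.245, 0.97, 0.0, -0.0]
ft_force: [0.3, -0.1, -1.7]
grip_width: 0.0626
grip_force: 4.2
61.693086890402114
[-0.1231 -0.4289  0.2256]
```

```bash
python3 -m handwheel '[[-0.03,-0.1,0,0],[-0.06,-0.2,0,0],[-0.09,-0.3,0,0],[-0.12,-0.4,0.06,0],[-0.123,-0.429,0.14,0],[-0.123,-0.429,0.226,0],[-0.123,-0.429,0.226,0],[-0.123,-0.429,0.226,0]]'
python3 look.py w33 | grep -A1 -E "pliers|^\[" | cut -c1-500
python3 - <<'E'
from h import *
w=np.load("w33.npz"); d=cam("wrist"); d["T"]=w["T"]
c=np.array([.4753,-.1730]); th=np.radians(-28.25); R2=np.array([[np.cos(th),-np.sin(th)],[np.sin(th),np.cos(th)]])
for n,(hx,hy),z in (("slot",(.0075,.014),.08),("bevel",(.0105,.017),.08),("block",(.045,.065),.08)):
    print(n,proj(d,np.c_[(np.array([[-hx,-hy],[-hx,hy],[hx,hy],[hx,-hy]])@R2.T)+c,[z]*4]).round(1).tolist())
g=cv2.cvtColor(w["f"],cv2.COLOR_RGB2GRAY)
for r in range(190,246,3): print(r,' '.join(map(str,g[r,296:358:2])))
E
```

```text
time: 29.53
position: [0.4751, -0.1723, 0.2492]
tool_rot: [0.244, 0.97, 0.001, -0.002]
ft_force: [-0.1, 0.2, -0.4]
grip_width: 0.0627
grip_force: 4.1
[ 0.47626603 -0.17283094  0.25059983] [-0.1  0.2 -0.4] 0.06270998422890409 4.115224768174812
pliers 0.94 3162 235 374
235 [(336, 338)] 239 [(333, 345)] 243 [(333, 345)] 247 [(342, 345)] 
pliers 0.92 7751 236 374
236 [(319, 322), (334, 338)] 240 [(311, 323), (333, 345)] 244 [(311, 323), (332, 345)] 248 [(311, 345)] 252 [(311, 345)] 256 [(311, 345)] 260 [(300, 354)] 264 [(296, 360)] 
pliers 0.63 143 342 347
pliers 0.6 134 342 347
slot [[212.0, 308.2], [212.0, 342.3], [229.8, 342.1], [229.8, 308.4]]
bevel [[208.4, 304.5], [208.4, 346.0], [233.3, 345.7], [233.3, 304.8]]
block [[166.0, 244.0], [166.0, 406.3], [272.5, 401.3], [272.6, 249.2]]
190 159 159 159 157 158 158 158 158 158 159 158 158 158 158 159 161 161 161 162 162 162 162 161 161 161 160 161 160 161 161 160
193 164 165 165 165 165 165 166 164 165 164 165 164 166 164 165 169 170 170 169 170 169 169 170 169 169 169 169 169 169 168 169
196 168 168 167 167 168 167 167 167 167 167 167 16
[... 1425 characters left out ...]
 123 122 122 122 122 122 123 132 136 141 141 142 142 142 142
232 144 145 145 145 142 137 137 137 137 136 138 137 137 137 137 136 137 136 137 137 137 137 136 140 144 149 149 149 148 149 149
235 154 153 154 154 154 153 153 152 153 152 147 151 141 136 140 151 152 152 149 135 136 142 145 150 150 150 150 151 150 148 149
238 151 152 152 152 151 151 151 151 145 134 129 128 128 128 134 150 151 149 149 127 128 127 129 129 141 147 149 150 149 149 149
241 151 151 150 150 150 150 150 149 129 128 127 127 128 126 136 151 151 150 149 130 127 127 127 127 127 140 150 150 151 150 150
244 156 156 156 155 155 155 156 154 129 127 127 127 127 128 132 139 138 140 139 126 126 126 127 127 126 147 155 155 155 155 154
```

Run:
```python
from h import *
w=np.load("w33.npz"); d=cam("wrist"); H=np.array(d["hand_eye"]); d["T"]=w["T"]; Ti=np.linalg.inv(w["T"]@np.linalg.inv(H))
q=lambda p,z:((Ti@np.r_[onz(d,p,z),1])[:3]*1e3).round(1)
print("tipfront",q((235.3,328),.1395),q((235.3,328),.142)); print("slot",q((221,325.2),.08))
```

```text
tipfront [  1.5   1.4 109.8] [  2.2   1.4 107.3]
slot [ -1.2  -0.7 169.2]
```

```bash
python3 -m handwheel '[[0.005,-0.007,0.04,0],[0.005,-0.007,0.08,0],[0.005,-0.007,0.12,0],[0.005,-0.007,0.15,0],[0.005,-0.007,0.18,0],[0.005,-0.007,0.2,0],[0.005,-0.007,0.22,0],[0.005,-0.007,0.235,0],[0.005,-0.007,0.235,0]]'
python3 look.py w34 | grep -A1 -E "pliers|^\[" | cut -c1-300
```

```text
time: 30.53
position: [0.4735, -0.175, 0.1796]
tool_rot: [0.244, 0.97, -0.0, 0.0]
ft_force: [-0.2, 0.1, 1.3]
grip_width: 0.0628
grip_force: 4.2
[ 0.47340503 -0.17494414  0.17969964] [-0.2  0.1  1.3] 0.0628247797754511 4.151248204289004
pliers 0.75 2933 243 375
243 [(332, 334)] 247 [(330, 342)] 251 [(330, 344)] 255 [(340, 344)] 
pliers 0.7 7869 243 388
243 [(319, 323), (330, 336)] 247 [(312, 325), (329, 342)] 251 [(311, 325), (329, 345)] 255 [(311, 346)] 259 [(310, 346)] 263 [(309, 346)] 
pliers 0.53 271 367 374
```

```bash
python3 -m handwheel '[[0,0,0.01,0],[0,0,0.018,0],[0,0,0.018,0]]'
python3 - <<'E'
from h import *
w=np.load("w34.npz"); d=cam("wrist"); H=np.array(d["hand_eye"]); d["T"]=w["T"]; Ti=np.linalg.inv(w["T"]@np.linalg.inv(H))
c=np.array([.4753,-.1730]); th=np.radians(-28.25); R2=np.array([[np.cos(th),-np.sin(th)],[np.sin(th),np.cos(th)]])
for n,(hx,hy),z in (("slot",(.0075,.014),.077),("bevel",(.0105,.017),.08)):
    print(n,proj(d,np.c_[(np.array([[-hx,-hy],[-hx,hy],[hx,hy],[hx,-hy]])@R2.T)+c,[z]*4]).round(1).tolist())
d=cam("wrist"); np.savez("w35.npz",f=d["frame"],T=d["T"]); g=cv2.cvtColor(d["frame"],cv2.COLOR_RGB2GRAY)
for n,(hx,hy),z in (("slot",(.0075,.014),.077),("bevel",(.0105,.017),.08)):
    print(n,proj(d,np.c_[(np.array([[-hx,-hy],[-hx,hy],[hx,hy],[hx,-hy]])@R2.T)+c,[z]*4]).round(1).tolist())
for r in range(210,262,3): print(r,' '.join(map(str,g[r,290:366:2])))
E
```

```text
time: 30.93
position: [0.4733, -0.1749, 0.1743]
tool_rot: [0.244, 0.97, -0.0, 0.0]
ft_force: [0.4, -0.8, 4.7]
grip_width: 0.0626
grip_force: 4.2
slot [[230.1, 308.6], [230.1, 351.1], [251.9, 350.8], [252.0, 308.9]]
bevel [[226.7, 303.8], [226.6, 356.1], [257.5, 355.5], [257.6, 304.2]]
slot [[232.3, 308.3], [232.2, 351.6], [254.4, 351.3], [254.5, 308.6]]
bevel [[228.8, 303.3], [228.7, 356.7], [260.2, 356.1], [260.3, 303.8]]
210 169 169 168 168 169 169 168 169 167 167 168 169 168 166 167 168 167 168 168 168 168 169 169 169 169 169 169 169 168 168 168 169 167 168 168 167 168 168
213 167 166 167 166 167 167 166 166 167 166 166 166 166 166 166 165 166 165 166 166 165 165 165 166 166 166 165 166 165 165 163 164 164 164 164 164 163 164
216 161 161 161 160 161 161 161 161 161 160 161 162 161 161 160 161 160 161 160 162 161 162 162 161 160 161 161 162 161 161 161 160 161 161 161 161 161 161
219 160 160 159 159 159 160 159 159 159 158 158 158 158 159 158 159 158 158 158 158 159 157 158 158 158 158 158 158 158 158 157 158 158 158 158 159 158 158
222 164 163 164 164 162 163 163 162 161 162 162 1
[... 1434 characters left out ...]
 120 126 127 127 126 125 125 123 120 118 118 111 132 131 133 136 136 137 136
252 144 144 143 143 143 143 143 137 135 117 114 125 126 126 126 126 127 131 116 114 129 127 126 126 125 125 126 114 112 111 110 131 132 137 138 137 137 136
255 144 144 143 143 144 142 142 138 139 135 133 126 126 126 126 125 126 133 132 133 132 126 125 125 127 126 126 130 132 131 132 135 137 141 144 143 142 143
258 143 143 143 143 143 143 142 136 136 136 134 126 125 124 125 125 125 124 124 122 123 123 123 123 124 124 125 133 136 136 136 141 144 147 148 148 148 149
261 152 152 152 152 152 152 150 151 151 150 130 125 126 126 124 127 127 128 128 127 128 127 125 126 126 126 126 128 148 150 149 149 149 150 149 150 150 149
```

```bash
python3 -m handwheel '[[0,0,-0.015,0],[0,0,-0.03,0],[0.006,0.002,-0.04,0],[0.013,0.004,-0.04,0],[0.013,0.004,-0.03,0],[0.013,0.004,-0.015,0],[0.013,0.004,0.0,0],[0.013,0.004,0.015,0],[0.013,0.004,0.015,0]]'
python3 look.py w36 | grep -A1 -E "pliers|^\[" | cut -c1-400
```

```text
time: 31.78
position: [0.4697, -0.1715, 0.1685]
tool_rot: [0.244, 0.97, 0.0, -0.001]
ft_force: [-0.0, -0.0, -0.9]
grip_width: 0.0624
grip_force: 5.1
[ 0.46991014 -0.17163747  0.16890031] [-0.  -0.  -0.9] 0.06241701151170247 5.087352481205016
pliers 0.97 7502 243 388
243 [(321, 324), (331, 333)] 247 [(312, 325), (329, 342)] 251 [(311, 325), (329, 343)] 255 [(311, 343)] 259 [(310, 344)] 263 [(309, 345)] 
pliers 0.56 2837 243 375
243 [(330, 335)] 247 [(329, 341)] 251 [(329, 342)] 255 [(338, 341)]
```

```bash
python3 -m handwheel '[[0,0,0.015,0],[-0.003,0,0.03,0],[-0.006,0,0.045,0],[-0.008,0,0.06,0],[-0.008,0,0.06,0]]'
python3 -m handwheel '[[-0.002,0,0.01,0],[-0.004,0,0.02,0],[-0.006,0,0.035,0],[-0.006,0,0.035,0]]'
```

```text
time: 32.35
position: [0.4721, -0.1729, 0.1508]
tool_rot: [0.244, 0.97, 0.0, -0.001]
ft_force: [-0.6, 0.7, -1.2]
grip_width: 0.0628
grip_force: 5.1
time: 32.68
position: [0.4738, -0.1738, 0.1406]
tool_rot: [0.244, 0.97, 0.0, -0.001]
ft_force: [0.5, -0.7, -1.5]
grip_width: 0.063
grip_force: 5.1
```

```bash
python3 -m handwheel '[[0,0,0.01,0],[-0.003,0,0.02,0],[-0.003,0,0.02,0]]'
python3 -m handwheel '[[0,0,0.007,0],[0,0,0.01,0],[0,0,0.01,0]]'
```

```text
time: 32.93
position: [0.4747, -0.1743, 0.1348]
tool_rot: [0.244, 0.97, 0.0, -0.0]
ft_force: [-0.3, -0.3, -1.5]
grip_width: 0.0628
grip_force: 5.1
time: 33.18
position: [0.4748, -0.1743, 0.1321]
tool_rot: [0.244, 0.97, 0.0, -0.0]
ft_force: [0.2, 0.4, -2.5]
grip_width: 0.0626
grip_force: 5.1
```

```bash
python3 -m handwheel '[[0,0,0.004,0],[0,0,0.007,0],[0,0,0.007,0]]'
python3 -m handwheel '[[0,0,0,0],[0,0,0,0],[0,0,0,0],[0,0,0,0],[0,0,0,0],[0,0,0,0],[0,0,0,0]]' 100
python3 -m handwheel '[[0,0,-0.02,0],[0,0,-0.06,0],[0,0,-0.12,0],[0,0,-0.2,0],[0,0,-0.3,0],[0,0,-0.4,0],[0.0,0.1,-0.5,0],[0,0.15,-0.6,0],[0,0.15,-0.6,0],[0,0.15,-0.6,0],[0,0.15,-0.6,0]]'
python3 - <<'E'
from h import *
d=cam("wrist"); np.savez("w40.npz",f=d["frame"],T=d["T"])
for l in ("pliers","block"):
    for m in vision.outline_of("wrist",l)[:3]:
        w=np.argwhere(m["mask"]); print(l,round(m["conf"],2),len(w),w.min(0),w.max(0),np.round(m["point"]))
c=np.array([.4753,-.1730]); th=np.radians(-28.25); R2=np.array([[np.cos(th),-np.sin(th)],[np.sin(th),np.cos(th)]])
for n,P in (("handle tops",[(0,-.033,.179),(0,.033,.179)]),("if 5mm high",[(0,-.033,.184),(0,.033,.184)]),("joint",[(0,0,.095)])):
    P=np.array(P); print(n,proj(d,np.c_[P[:,:2]@R2.T+c,P[:,2]]).round(1).tolist())
f=d["frame"].astype(int); B=(f[:,:,2]-f[:,:,0]>45)&(f[:,:,2]>90); n,lab,st,ce=cv2.connectedComponentsWithStats(B.astype(np.uint8))
print([(st[i].tolist(),ce[i].round(1).tolist()) for i in range(1,n) if st[i][4]>30])
for nm in ("scene","side"):
    d=cam(nm); f=d["frame"].astype(int); f0=cv2.imread(f"pics/{nm}0.png")[:,:,::-1].astype(int)
    r=lambda f:[(st[i].tolist()) for B in [((f[:,:,2]-f[:,:,0]>45)&(f[:,:,2]>90)).astype(np.uint8)] for n,lab,st,ce in [cv2.connectedComponentsWithStats(B)] for i in range(1,n) if 15<st[i][4]<400]
    print(nm,"before",r(f0)); print(nm,"after",r(f))
    for l in ("torso","wheel_head","grease"): print(l,[np.round(x["point"]).tolist() for x in vision.look_for(nm,l)[:2]])
E
```

```text
time: 33.43
position: [0.4748, -0.1743, 0.1301]
tool_rot: [0.244, 0.97, 0.0, -0.0]
ft_force: [0.1, -0.6, -1.1]
grip_width: 0.063
grip_force: 5.1
time: 34.02
position: [0.475, -0.1744, 0.1303]
tool_rot: [0.244, 0.97, -0.0, 0.0]
ft_force: [-0.9, -0.6, -0.0]
grip_width: 0.0864
grip_force: 0.0
time: 34.93
position: [0.4956, -0.1345, 0.31]
tool_rot: [0.244, 0.97, -0.0, -0.0]
ft_force: [-0.3, -0.3, 0.1]
grip_width: 0.0873
grip_force: 0.0
pliers 0.64 791 [199 279] [244 313] [218. 302.]
pliers 0.57 2456 [196 220] [245 313] [221. 275.]
block 0.95 10022 [156 212] [251 348] [193. 285.]
handle tops [[231.0, 222.0], [230.9, 311.7]]
if 5mm high [[232.6, 220.2], [232.5, 311.4]]
joint [[210.1, 279.6]]
[([296, 209, 17, 36, 455], [304.1, 226.5]), ([220, 210, 36, 35, 570], [233.3, 227.8]), ([364, 299, 35, 5, 99], [384.8, 301.3])]
scene before [[252, 0, 17, 21, 235], [219, 174, 13, 31, 220], [240, 186, 9, 28, 179], [191, 240, 5, 22, 101], [172, 250, 10, 20, 69]]
scene after [[218, 175, 13, 31, 217], [239, 188, 8, 27, 157], [221, 301, 20, 15, 116], [208, 309, 15, 20, 102]]
torso [[298.0, 512.0]]
wheel_head [[350.0, 285.0]]
grease [[253.0, 133.0], [205.0, 245.0]]
side before [[324, 256, 15, 30, 263], [390, 298, 4, 20, 56], [407, 303, 9, 18, 46]]
side after [[325, 258, 14, 31, 224], [394, 294, 4, 14, 46], [409, 298, 7, 13, 43]]
torso [[163.0, 294.0]]
wheel_head [[265.0, 398.0], [194.0, 301.0]]
grease []
```

The pliers stand in their slot as before, within about 1 px in the scene view. The torso, wheel head and grease jar have not moved, and the gripper is clear.

```bash
python3 -c "
from rig import job; print(job.hand_in())"
```

```text
the job is handed in; nothing more can be done
None
```

The retaining ring snapped into the groove and, in the last wrist picture, measured centred on the spindle within about 0.1 mm at seat height. It took a second spread, because the first release left it off-centre. The pliers are back in their slot and the wheel head, torso and grease jar stayed put; the small look-alike pliers fell over early, without the arm coming low near them that I know of.

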